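# Unlock the mirror flap and hold it at its balance point

## Robot

A 6-joint arm with a two-finger parallel gripper is mounted at the origin on the work surface. World frame = base frame: x ahead of the robot, y to its left, z up, the work surface at z = 0. Lengths are in m, angles in degrees, forces in N, time in s.
With the tool pointing down it reaches from about 0.35 to 0.775 m from the base axis. Payload 7.3 kg.
Tool frame: the origin (TCP) lies between the finger pads; the fingertips stand 17 mm ahead of it and the grasp point (between the pads) lies 2 mm behind it; y points along the fingers, z is the direction in which the jaws open and shut, and the axes are right-handed (so a half turn about y gives the same grasp; the last joint's range is limited). The gripper opens to 92 mm and grips with 3 to 60 N. Pads are 19 mm wide; open, the fingers measure 130 mm over their backs; the gripper's body (75 mm by 190 mm) begins 47 mm behind the grasp point.
Start: joints at [65.203, 19.595, 87.324, -0, 73.075, -8.365], TCP at [0.148, 0.504, 0.214] pointing down, gripper open.
Joint ranges: [-145.02, 145.02], [-44.19, 115.74], [2.07, 154.8], [-57.11, 237.11], [16.16, 152.29], [-177.93, 177.93]. Speed limits (degrees/s): [147.25, 147.25, 180, 180, 180, 180].

## Interface

Orientations are given as [roll, pitch, yaw] about the fixed x, y, z axes, in that order (R = Rz(yaw) Ry(pitch) Rx(roll)).
In Python, from rig import robot gives the robot as it stands. The module is installed in compiled form; this text tells all that it offers.
- The arm moves only by the tool send_rows, never from a script. Its argument "commands" is a list of rows, each an object with "rot": the turn, a rotation vector about the tool's x, y, z each as a share of 45 degrees, from -1 to 1, a list of three; "xyz": the shift along the tool's x, y, z each as a share of 1 m, from -1 to 1, a list of three; "gripper": the opening, from -1 (shut) to 1 (fully open). A call has 1 to 20 rows; each row is the pose to reach, as a shift and turn from the pose commanded when the call began, along the tool's axes at that moment; what a row does not reach only later rows make up. A row lasts 1/10 s, in which the tool goes at most 50 mm and 8.59 degrees, less where a joint would pass 70% of its speed; a pose out of reach is approached as far as the arm can. A call with a number of a shift or a turn outside -1 to 1 is refused whole. A call with a gripper value outside its range is refused whole. The fingers move at their own pace and stop on an object; the grip force is fixed at half the most. Time passes only in rows, so rows that repeat a pose let the fingers close. It gives the time, the measured TCP pose, the force and the opening at its end, in the units of the state.
- robot.get_state(): the state, without advancing time (a new reading comes with each control period).
- robot.capture(name): name is "side" or "top" or "wrist"; returns (picture, depth): 420x560x3 uint8, blue, green, red; 420x560 float32, m along the optical axis (not along the pixel's ray), 0 where there is no reading.
- robot.calibration(name): a dict with "fx", "fy", "cx", "cy" (pixels), "origin" and "rotation" of the camera in the world. Camera axes: x right, y down, z forward; pixel columns grow to the right and rows downward; lengths in m; the calibration is good to about 2 mm. A picture is of the moment at which its call begins: read the wrist's pose just before it. calibration takes no time and is no camera call; for the wrist camera it gives the pose at the moment of the call.
- robot.sign_off(): hands the job in, once; it reports no verdict.
Trained networks look in the newest picture that a camera, given by its name, has taken for a name from the list of things; names that differ only in an ending like _2 or _b are one class to them, and where a whole thing is asked for, a point or a joint stands for the part that bears it (a point fixed in the world has none). Each returns a list of dicts, best first, with "score" (0 to 1); they miss things now and then, are a little off and sometimes report something else, mostly with a low value. They report only what shows in the picture. A call takes as long as a camera call. They do not tell look-alikes from the thing itself.
- robot.search_frame(target, camera): "pixel" ([row, column] in pixels, amid what is visible of it).
- robot.regions_of(target, camera): "mask" (420x560 bool, what is visible of it) and "pixel" ([row, column] in pixels, amid what is visible of it).
- robot.pinpoint(target, camera): "pixel" ([row, column] in pixels: a listed point, or the origin of a listed thing).
The state is a dict: "t": time; "joints": joint angles; "joint_vel": joint speeds; "effort": joint torques, N m; "ee_pos": TCP position; "tool_rot": TCP orientation; "contact_force": force on the tool from outside, world axes, zero at the start; "ft_torque": the same for the moment, N m; "finger_gap": opening from 0.0 (shut) to 1.0 (fully open).
Only numpy, scipy, OpenCV 4.12 (cv2) and the standard library are available. Lean on these libraries where they do the work, as an engineer would, in place of code of your own. Each camera call takes 0.05 s, during which the arm holds its last target.

## Task

The mirror flap on the white stand is locked down by a red snap clip: pick up the orange pry lever from the black mat, lever the clip's tab up with its blade until the clip springs wide open, never touching the clip with the fingers or forcing the flap against it, and lay the lever back down on the mat without dropping it. Then take the flap's blue grip bar between the fingers and swing the flap up to its balance point, standing upright above its hinge, never letting it fall over backwards. Finish while still gripping the bar and holding the flap still there, with the eyepiece, calculator and jar left where they were.

Things in the scene. Friction and masses are not known exactly. Their poses are not given: they have to be found in the camera images.
- stand: White mirror stand, fixed. Origin on the bench under the hinge's middle; x away from the robot to the lens barrel (starts x 77 mm, top 161 mm high), y along the hinge to the clip, z up. Base plate 14 mm thick, x -130 to 200, y -95 to 175 mm. Clip bracket y 142 to 158 mm, 134 tall; detent post x -29 to -7, y 90 to 112 mm, 147 tall. Free space under the clip down to the plate.
- hinge (a point): Middle of the flap's horizontal hinge axis, 90 mm above the bench, axes as the stand's; the hinge axis runs along y. The flap turns about it.
- flap (a joint): Flap angle, rad: 0 = lowered on its rest towards the robot's side (-x), 65 degrees from upright; grows as it is raised; 1.134 = upright, its balance point; beyond, it falls away from the robot to a stop at 1.63. 240 g grey plate with pale mirror, 140 mm wide, 6 thick, reaching 80 mm from the hinge. Nearly frictionless: it falls either way unless held.
- grip_bar (a point): Centre of the flap's blue round grip bar: 12 mm diameter, 108 long, parallel to the hinge and 125 mm from it, on two posts 48 mm either side of its middle; 39 mm clear gap between bar and plate for a finger. z points from hinge to bar. Lowered: 113 mm to -x of the hinge, 143 mm above the bench; upright: right over the hinge, 215 mm above the bench. The bar can turn between the fingers.
- clip (a joint): Clip angle, rad: about 0 to 0.03 = snapped shut over the flap's edge, blocking it; grows as it opens. A sprung detent holds it: lifting the tab takes about 5 N over the first few mm, then little; once the tab has been lifted about 15 mm its own spring throws the clip open to its stop at 2.4 and keeps it there.
- clip_tab (a point): Middle of the free end of the red clip's tab, on its underside, 131 mm above the bench when shut (stand frame x -94, y 90 mm). Tab 18 mm wide (y), 4 thick, sticking out 28 mm to the stand's -x from an arm 80 x 24 x 8 mm. The arm is hinged at its outer (+y) end, 45 mm from the tab, about a line along x: it opens up and outwards. A blade put under the tab from the -x side and lifted opens it.
- lever_grip (a point): Centre of the pry lever's orange handle block, 80 mm long (x), 18 mm wide (y), 34 mm tall (z), half-way up (17 mm above the mat). x points along the lever to the blade. 90 g.
- lever_tip (a point): Tip of the lever's flat steel blade: 102 mm from the handle's centre along the lever's x and 7 mm higher than it; the blade is 14 mm wide and 4 mm thick (2 mm above and below this point) and sticks out 62 mm from the handle.
- mat: Black rubber mat, fixed, 250 (x) x 150 (y) x 3 mm, where the lever lies and where it is to be laid back. Origin at the centre of its underside, on the bench.
- eyepiece: Black eyepiece standing on end, 46 mm diameter, 68 mm tall; origin under it. A bystander.
- calculator: Grey desk calculator 120 x 72 x 14 mm; origin under it. A bystander.
- pot: Amber jar with white cap, 52 mm diameter, 60 mm tall; origin under it. A bystander.
Not all that is in view belongs to the job. Of the things that look like the part that bears lever_grip, take the one that is nearest to the robot's base at the start.

How it is judged:
By the outcome, as a careful person would: the job done as asked, in the order asked, and still so for the second after the job is handed in, while the arm keeps its last pose, push and grip.
It also fails if it takes over 64 s, if anything falls off the work surface, if the arm or the gripper's body presses on something with over 40 N, if the wrist force passes 120 N, or if a joint passes its speed limit or range.

## Working session

There is one attempt and no reset: what is moved stays moved. The work goes in short steps, Python scripts to look and compute and a tool call to move; the robot and the scene stay as the last step left them, time stands still between calls to the robot, and variables do not carry over. Pictures are saved under pics/ and viewed, and the job is handed in when it is done.

Besides the shell and the picture viewer there is one more tool, called after "Call:" as name(argument=value, ...), one argument or row to a line, values as JSON. send_rows: Moves the arm, as the interface text tells. Its arguments: {"type":"object","properties":{"commands":{"type":"array"}},"required":["commands"]}

```bash
mkdir -p pics
python3 - <<'E'
from rig import robot
import cv2
s=robot.get_state(); print({k:s[k] for k in s})
for n in ["side","top","wrist"]:
    p,d=robot.capture(n); cv2.imwrite(f"pics/{n}0.png",p)
    c=robot.calibration(n); print(n,c)
E
```

```text
{'t': 0.0, 'joints': array([ 6.52020538e+01,  1.96380293e+01,  8.73766056e+01, -5.67122390e-04,
        7.30734368e+01, -8.36501969e+00]), 'joint_vel': array([0.12800555, 0.05079478, 0.03811129, 0.00236971, 0.05248356,
       0.04346048]), 'effort': array([-8.28740008e-05, -4.31245816e+01, -2.44216669e+01,  7.17364135e-02,
        5.59779222e-02, -1.17519794e-04]), 'ee_pos': array([0.14832265, 0.50317887, 0.21303435]), 'tool_rot': array([-9.00872136e+01,  1.22760476e-02, -1.64327703e+01]), 'contact_force': array([-0.46332085, -0.08288067,  0.67308   ]), 'ft_torque': array([-0.03416065,  0.01879888, -0.02736511]), 'finger_gap': 0.9996763754147132}
side {'fx': 494.31547881025045, 'fy': 494.31547881025045, 'cx': 270.01439607691464, 'cy': 208.09894403710686, 'origin': array([-0.04901544, -0.69316968,  0.91360699]), 'rotation': array([-130.83493852,    0.59326602,  -42.8281174 ])}
top {'fx': 525.6978254529773, 'fy': 525.6978254529773, 'cx': 276.6305052979886, 'cy': 211.92115226986854, 'origin': array([ 0.32711032, -0.02620278,  1.67101011]), 'rotation': array([-171.03342794,    0.1776518 ,  -89.58095048])}
wrist {'fx': 351.8004337987824, 'fy': 351.8004337987824, 'cx': 277.96420995483265, 'cy': 208.32797833250638, 'origin': array([0.06855478, 0.52682758, 0.38394326]), 'rotation': array([1.62013709e+02, 3.05536336e-02, 7.35164938e+01])}
```

View pics/side0.png

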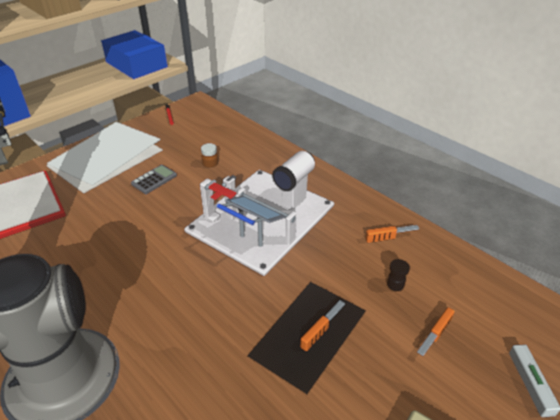

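View pics/top0.png

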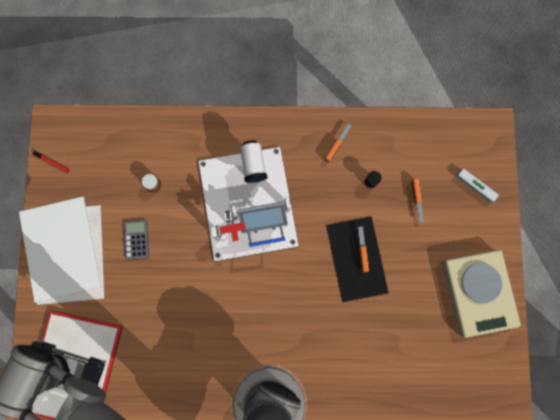

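View pics/wrist0.png

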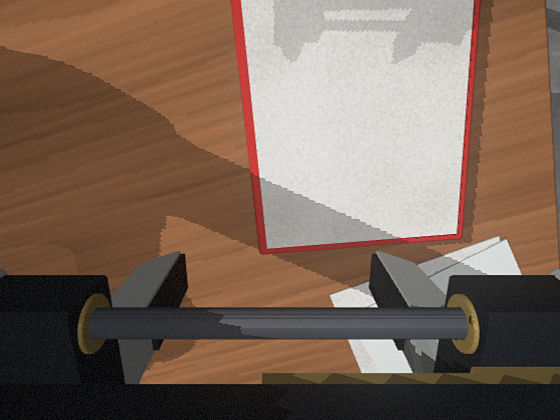

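The side and top views show three orange levers, at top pixels (250,363) on the mat, (142,338) and (200,418). The one on the black mat is the lowest in the top view, so it is nearest the base. Next I'll measure everything.

```bash
cat > h.py <<'E'
from rig import robot
import numpy as np, cv2
from scipy.spatial.transform import Rotation as Ro
def R(rpy): return Ro.from_euler('xyz',rpy,degrees=True).as_matrix()
def ray(c,px):
    v=np.array([(px[1]-c['cx'])/c['fx'],(px[0]-c['cy'])/c['fy'],1.]); return R(c['rotation'])@v
def atz(c,px,z):
    v=ray(c,px); o=np.array(c['origin']); return o+v*(z-o[2])/v[2]
def proj(c,P):
    q=R(c['rotation']).T@(np.array(P)-c['origin']); return np.array([c['cy']+c['fy']*q[1]/q[2],c['cx']+c['fx']*q[0]/q[2]])
def cloud(c,d):
    r,cc=np.mgrid[0:420,0:560]; v=np.stack([(cc-c['cx'])/c['fx'],(r-c['cy'])/c['fy'],np.ones_like(d)],-1)*d[...,None]
    return v@R(c['rotation']).T+c['origin']
def tri(c1,p1,c2,p2):
    a,b=ray(c1,p1),ray(c2,p2); A=np.stack([a,-b],1); s=np.linalg.lstsq(A,np.array(c2['origin'])-c1['origin'],rcond=None)[0]
    x,y=c1['origin']+a*s[0],c2['origin']+b*s[1]; return (x+y)/2,np.linalg.norm(x-y)
E
python3 - <<'E'
from h import *
np.set_printoptions(precision=4,suppress=True)
cs={n:robot.calibration(n) for n in('top','side')}
D={}
for n in cs:
    p,d=robot.capture(n); np.savez(f'{n}.npz',p=p,d=d); D[n]=cloud(cs[n],d)
res={}
for t in ['hinge','grip_bar','clip_tab','lever_grip','lever_tip','mat','stand','eyepiece','calculator','pot']:
    for n in cs:
        r=robot.pinpoint(t,n)[:4]
        for q in r:
            px=q['pixel']; i=np.clip(np.round(px).astype(int),0,[419,559])
            print(t,n,round(q['score'],2),np.round(px,1),'cloud',D[n][i[0],i[1]],'z0',atz(cs[n],px,0.0)[:2])
        if r: res[t,n]=r[0]['pixel']
    if (t,'top') in res and (t,'side') in res: print('   TRI',t,tri(cs['top'],res[t,'top'],cs['side'],res[t,'side']))
print(robot.get_state()['t'])
p=np.load('top.npz')['p']; cv2.imwrite('pics/crop1.png',cv2.resize(p[215:310,320:400],None,fx=6,fy=6,interpolation=cv2.INTER_CUBIC))
cv2.imwrite('pics/crop2.png',cv2.resize(p[135:265,190:305],None,fx=4.5,fy=4.5,interpolation=cv2.INTER_CUBIC))
p=np.load('side.npz')['p']; cv2.imwrite('pics/crop3.png',cv2.resize(p[140:280,180:340],None,fx=4,fy=4,interpolation=cv2.INTER_CUBIC))
E
```

```text
hinge top 0.71 [209.2 263.6] cloud [0.5835 0.0188 0.1007] z0 [0.5993 0.0229]
hinge side 0.79 [202.3 264.3] cloud [0.659  0.1095 0.0119] z0 [0.6681 0.1185]
   TRI hinge (array([0.5811, 0.0198, 0.1111]), np.float64(0.00032538398757517615))
grip_bar top 0.62 [239.2 269.8] cloud [ 0.4874 -0.001   0.1492] z0 [0.5024 0.0021]
grip_bar side 0.75 [215.6 234.4] cloud [0.4737 0.0075 0.1387] z0 [0.5692 0.1334]
   TRI grip_bar (array([0.4815, 0.0037, 0.1395]), np.float64(0.014933605282466351))
clip_tab top 0.81 [243.3 238.1] cloud [0.4884 0.1024 0.0119] z0 [0.4886 0.103 ]
clip_tab side 0.82 [199.9 212.9] cloud [0.5224 0.1606 0.067 ] z0 [0.5677 0.2287]
   TRI clip_tab (array([0.4759, 0.0923, 0.1354]), np.float64(0.0009324196288644252))
lever_grip top 0.76 [189.1 419.9] cloud [ 0.6673 -0.4804  0.0083] z0 [ 0.6687 -0.4824]
lever_grip top 0.75 [259.1 362.2] cloud [ 0.4386 -0.2843  0.0419] z0 [ 0.4411 -0.2916]
lever_grip top 0.75 [153.6 335. ] cloud [ 0.783  -0.2084  0.0035] z0 [ 0.7853 -0.2088]
lever_grip side 0.85 [232.6 380. ] cloud [ 0.7789 -0.2035  0.0291] z0 [ 0.8074 -0.1864]
lever_grip side 0.6
[... 1791 characters left out ...]
0227]), np.float64(0.005651997957867071))
calculator top 0.96 [238.7 136. ] cloud [0.4977 0.4232 0.0231] z0 [0.501  0.4296]
calculator top 0.35 [244.1 267.6] cloud [0.4855 0.0073 0.0162] z0 [0.4867 0.0089]
calculator side 0.77 [178.7 156.1] cloud [0.4958 0.4124 0.0119] z0 [0.5041 0.4281]
calculator side 0.45 [333.1 306.8] cloud [ 0.4207 -0.2878  0.0318] z0 [ 0.4371 -0.2731]
   TRI calculator (array([0.5025, 0.4287, 0.0002]), np.float64(0.0033422643381884973))
pot top 0.5 [180.8 153.1] cloud [0.6764 0.3684 0.0616] z0 [0.6904 0.3832]
pot side 0.58 [161.2 210.5] cloud [0.6602 0.3589 0.0249] z0 [0.6805 0.3864]
   TRI pot (array([ 0.6865,  0.3862, -0.0018]), np.float64(0.010062125960506317))
1.25
```

View pics/crop1.png

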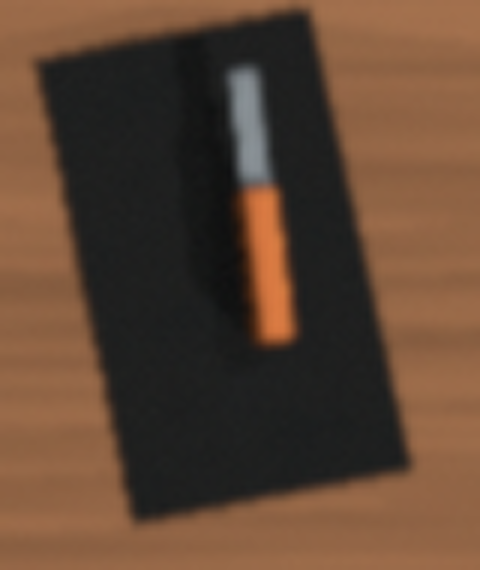

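View pics/crop2.png

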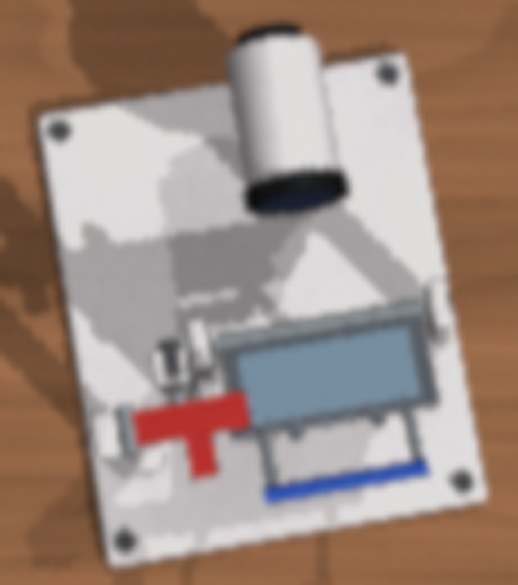

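View pics/crop3.png

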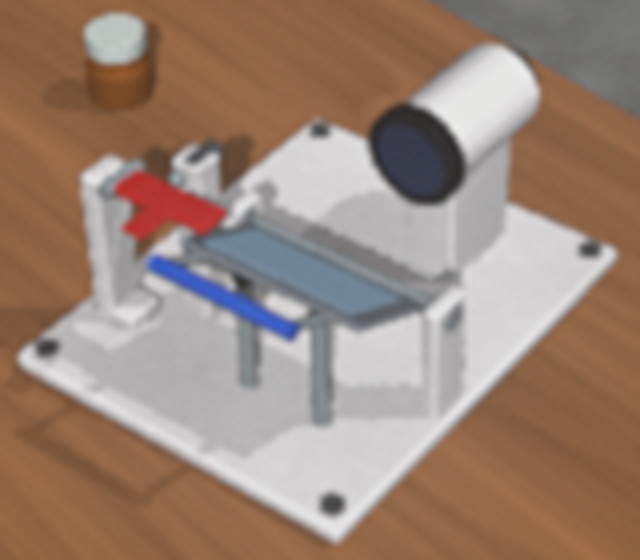

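Run:
```python
from h import *
from scipy.optimize import least_squares
np.set_printoptions(precision=4,suppress=True)
cs={n:robot.calibration(n) for n in('top','side')}
C=[(200,175),(200,-95),(-130,-95),(-130,175)]
top=[(159.9,198.4),(146.6,280.7),(245,298.4),(260.6,214.4)]
side=[(170.5,260),(203.7,333.7),(275,264.5),(229.3,184.5)]
def world(q,p): 
    c,s=np.cos(q[2]),np.sin(q[2]); p=np.array(p)/1000; return np.array([q[0]+c*p[0]-s*p[1],q[1]+s*p[0]+c*p[1],p[2]])
def f(q,which,off=(0,0,0)):
    e=[]
    for n,o in (('top',top),('side',side)):
        if n in which:
            for a,b in zip(C,o):
                e+=list(proj(cs[n],world(q,(*a,14)))-b)
    return np.array(e)
for w in (['top'],['side'],['top','side']):
    r=least_squares(f,[.6,.03,.1],args=(w,)); print(w,r.x,np.degrees(r.x[2]),r.fun.round(1))
q=r.x
for nm,P in (('hinge',(0,0,90)),('bar',(-113,0,143)),('tab',(-94,90,131))):
    W=world(q,P); print(nm,W,proj(cs['top'],W),proj(cs['side'],W))
# colour based: red, blue, orange top/side, via depth cloud
for n in cs:
    z=np.load(n+'.npz'); p,d=z['p'].astype(int),z['d']; P=cloud(cs[n],d); b,g,rr=p[...,0],p[...,1],p[...,2]
    for nm,m in (('blue',(b>rr+60)&(b>g+60)),('red',(rr>g+90)&(rr>b+90)&(g<80)),('or',(rr>180)&(rr-b>110)&(g>90)),('mat',(p.max(-1)<45))):
        m=m&(P[...,0]>.3)&(P[...,0]<.62)&(abs(P[...,1])<.4)&(P[...,2]<.25)
        if nm in('or','mat'): m&=(P[...,1]<-.15)
        if m.sum()<5: continue
        Q=P[m]; pix=np.argwhere(m); 
        print(n,nm,m.sum(),'med',np.median(Q,0),'pixmean',pix.mean(0), 'pca', np.degrees(np.arctan2(*np.linalg.svd(Q[:,:2]-Q[:,:2].mean(0),full_matrices=False)[2][0][::-1])))
        if nm in('or','mat'):
            z0={'or':.037,'mat':.003}[nm]
            W=np.array([atz(cs[n],x,z0)[:2] for x in pix]); print('   plane rect',cv2.minAreaRect((W*1000).astype(np.float32)))
```

```text
['top'] [0.592  0.0273 0.1813] 10.385278731050615 [ 0.1  0.1 -0.6 -0.2  0.6  0.3 -0.1 -0.2]
['side'] [0.5851 0.0222 0.1815] 10.399170761602246 [-0.7 -0.6 -0.3  1.8  0.1 -0.2  0.3 -1. ]
['top', 'side'] [0.5889 0.0255 0.1813] 10.38908090345463 [ 1.   0.6  0.3  0.3  1.6  0.9  0.8  0.4 -1.7 -0.3 -1.5  1.8 -1.5  0.1
 -1.  -0.6]
hinge [0.5889 0.0255 0.09  ] [207.8024 261.914 ] [206.1685 265.2727]
bar [0.4778 0.0051 0.143 ] [242.4789 267.8971] [214.3343 235.8602]
tab [0.4802 0.0971 0.131 ] [241.8286 236.7127] [199.628  213.0744]
top blue 88 med [0.479  0.0105 0.1489] pixmean [241.7614 266.0909] pca -79.48279730982077
top red 201 med [0.5181 0.1057 0.1371] pixmean [229.209  232.8358] pca 98.22209090902278
top or 98 med [ 0.4405 -0.2931  0.0376] pixmean [258.5204 364.4796] pca -174.3317659996377
   plane rect ((440.6148986816406, -292.8448486328125), (72.22523498535156, 12.739553451538086), 6.043535232543945)
top mat 3073 med [ 0.4349 -0.2659  0.0034] pixmean [259.8952 355.8422] pca -166.83596889261855
   plane rect ((443.37493896484375, -272.99688720703125), (242.03712463378906, 143.17129516601562), 11.482069969177246)
side blue 154 med [0.4768 0.0068 0.1451] pixmean [213.5844 234.8961] pca -86.1840146408021
side red 221 med [0.5152 0.1063 0.1337] pixmean [191.0633 220.8054] pca -84.36738374625114
side or 258 med [ 0.4322 -0.2956  0.0342] pixmean [331.3915 313.8721] pca -173.02128140224355
   plane rect ((430.1320495605469, -297.33599853515625), (90.77007293701172, 21.597341537475586), 10.414053916931152)
side mat 3340 med [ 0.3969 -0.2992  0.001 ] pixmean [347.1647 303.8886] pca -172.19981113540013
   plane rect ((440.38037109375, -275.06683349609375), (242.9097442626953, 143.26211547851562), 11.395618438720703)
```

The enlarged crop confirms it: the lever lying on the black mat, blade pointing away from the robot, is the one to take. The stand is at about (0.589, 0.0255) with yaw 10.4°. I'll move over the mat for a close wrist view.

```bash
cat >> h.py <<'E'
np.set_printoptions(precision=4,suppress=True)
def rel(p,rpy,p0=None,rpy0=None):
    s=robot.get_state()
    if p0 is None: p0=s['ee_pos']
    if rpy0 is None: rpy0=s['tool_rot']
    R0=R(rpy0); return R0.T@(np.array(p)-p0), Ro.from_matrix(R0.T@R(rpy)).as_rotvec(degrees=True)/45
E
python3 - <<'E'
from h import *
for p in [(.36,.24,.32),(.42,-.285,.25)]: print(rel(p,[-90,0,7]))
E
```

```text
(array([ 0.2774, -0.1063, -0.193 ]), array([-0.0001, -0.5207,  0.    ]))
(array([ 0.4835, -0.0363, -0.6796]), array([-0.0001, -0.5207,  0.    ]))
```

Call:
send_rows(
  commands=[
    {"xyz":[0.277,-0.106,-0.193],"rot":[0,-0.52,0],"gripper":1},
    {"xyz":[0.277,-0.106,-0.193],"rot":[0,-0.52,0],"gripper":1},
    {"xyz":[0.277,-0.106,-0.193],"rot":[0,-0.52,0],"gripper":1},
    {"xyz":[0.277,-0.106,-0.193],"rot":[0,-0.52,0],"gripper":1},
    {"xyz":[0.277,-0.106,-0.193],"rot":[0,-0.52,0],"gripper":1},
    {"xyz":[0.277,-0.106,-0.193],"rot":[0,-0.52,0],"gripper":1},
    {"xyz":[0.277,-0.106,-0.193],"rot":[0,-0.52,0],"gripper":1},
    {"xyz":[0.484,-0.036,-0.68],"rot":[0,-0.52,0],"gripper":1},
    {"xyz":[0.484,-0.036,-0.68],"rot":[0,-0.52,0],"gripper":1},
    {"xyz":[0.484,-0.036,-0.68],"rot":[0,-0.52,0],"gripper":1},
    {"xyz":[0.484,-0.036,-0.68],"rot":[0,-0.52,0],"gripper":1},
    {"xyz":[0.484,-0.036,-0.68],"rot":[0,-0.52,0],"gripper":1},
    {"xyz":[0.484,-0.036,-0.68],"rot":[0,-0.52,0],"gripper":1},
    {"xyz":[0.484,-0.036,-0.68],"rot":[0,-0.52,0],"gripper":1},
    {"xyz":[0.484,-0.036,-0.68],"rot":[0,-0.52,0],"gripper":1},
    {"xyz":[0.484,-0.036,-0.68],"rot":[0,-0.52,0],"gripper":1},
    {"xyz":[0.484,-0.036,-0.68],"rot":[0,-0.52,0],"gripper":1},
    {"xyz":[0.484,-0.036,-0.68],"rot":[0,-0.52,0],"gripper":1},
    {"xyz":[0.484,-0.036,-0.68],"rot":[0,-0.52,0],"gripper":1},
    {"xyz":[0.484,-0.036,-0.68],"rot":[0,-0.52,0],"gripper":1},
  ],
)

```text
t: 3.25
ee_pos: [0.42, -0.2861, 0.249]
tool_rot: [-89.9, 0.0, 6.9]
contact_force: [0.7, 0.2, 0.2]
finger_gap: 1.004
```

```bash
cat > lev.py <<'E'
from h import *
import sys
c=robot.calibration('wrist'); p,d=robot.capture('wrist'); np.savez('w.npz',p=p,d=d)
cv2.imwrite(f'pics/{sys.argv[1]}.png',p)
E
python3 - <<'E'
import sys; sys.argv=['','w1']
exec(open('lev.py').read())
q=p.astype(int); b,g,r=q[...,0],q[...,1],q[...,2]
m=((r-b>80)&(g>60)&(r>140)&(d<.45)); P=cloud(c,d)
m&=(P[...,2]>.03)&(P[...,2]<.045)
Q=P[m]; print(m.sum(),np.median(Q,0),cv2.minAreaRect((Q[:,:2]*1000).astype(np.float32)))
m2=(P[...,2]>.018)&(P[...,2]<.034)&(abs(r-b)<40)&(P[...,0]>.47)&(P[...,0]<.57)&(abs(P[...,1]+.28)<.04)
Q=P[m2]; print(m2.sum(),np.median(Q,0),cv2.minAreaRect((Q[:,:2]*1000).astype(np.float32)))
for t in('lever_grip','lever_tip'):
    for o in robot.pinpoint(t,'wrist')[:2]: print(t,o['score'],o['pixel'],atz(c,o['pixel'],.02 if 'grip' in t else .027))
E
```

```text
1073 [ 0.4405 -0.2934  0.0365] ((442.2958679199219, -293.37322998046875), (78.97604370117188, 17.4667911529541), 6.625580310821533)
511 [ 0.5121 -0.2858  0.0289] ((513.534912109375, -285.4224548339844), (59.432437896728516, 13.317888259887695), 6.14976692199707)
lever_grip 0.65 [190.1, 270.0] [ 0.4448 -0.2927  0.02  ]
lever_tip 0.78 [258.9, 112.5] [ 0.5527 -0.4753  0.027 ]
lever_tip 0.61 [272.8, 270.1] [ 0.5489 -0.2807  0.027 ]
```

View pics/w1.png

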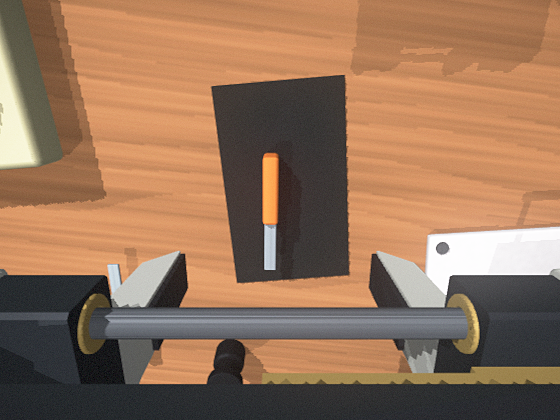

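The wrist view shows the lever at columns 262–278, rows 153–270, with the handle centre at (0.4423, -0.2934) and yaw about 6.4°. I'll grip it 24 mm ahead of centre, towards the blade.

Run:
```python
from h import *
for p in [(.4662,-.2907,.08),(.4662,-.2907,.026)]: print(rel(p,[-90,0,6.4]))
```

```text
(array([ 0.0446,  0.1701, -0.0118]), array([-0.    ,  0.0141,  0.0005]))
(array([ 0.0446,  0.2241, -0.0118]), array([-0.    ,  0.0141,  0.0005]))
```

Call:
send_rows(
  commands=[
    {"xyz":[0.045,0.05,-0.012],"rot":[0,0.014,0],"gripper":1},
    {"xyz":[0.045,0.1,-0.012],"rot":[0,0.014,0],"gripper":1},
    {"xyz":[0.045,0.15,-0.012],"rot":[0,0.014,0],"gripper":1},
    {"xyz":[0.045,0.18,-0.012],"rot":[0,0.014,0],"gripper":1},
    {"xyz":[0.045,0.205,-0.012],"rot":[0,0.014,0],"gripper":1},
    {"xyz":[0.045,0.218,-0.012],"rot":[0,0.014,0],"gripper":1},
    {"xyz":[0.045,0.223,-0.012],"rot":[0,0.014,0],"gripper":1},
    {"xyz":[0.045,0.223,-0.012],"rot":[0,0.014,0],"gripper":1},
  ],
)

```text
t: 4.2
ee_pos: [0.4671, -0.2919, 0.0275]
tool_rot: [-90.1, -0.1, 6.4]
contact_force: [-0.1, 0.0, 0.8]
finger_gap: 1.0
```

Call:
send_rows(
  commands=[
    {"xyz":[0,0,0],"rot":[0,0,0],"gripper":-1},
    {"xyz":[0,0,0],"rot":[0,0,0],"gripper":-1},
    {"xyz":[0,0,0],"rot":[0,0,0],"gripper":-1},
    {"xyz":[0,0,0],"rot":[0,0,0],"gripper":-1},
    {"xyz":[0,0,0],"rot":[0,0,0],"gripper":-1},
    {"xyz":[0,0,0],"rot":[0,0,0],"gripper":-1},
    {"xyz":[0,0,0],"rot":[0,0,0],"gripper":-1},
    {"xyz":[0,0,0],"rot":[0,0,0],"gripper":-1},
    {"xyz":[0,0,0],"rot":[0,0,0],"gripper":-1},
    {"xyz":[0,0,0],"rot":[0,0,0],"gripper":-1},
  ],
)

```text
t: 5.2
ee_pos: [0.4665, -0.292, 0.0266]
tool_rot: [-90.0, 0.0, 6.3]
contact_force: [0.2, 0.4, 0.7]
finger_gap: 0.179
```

Run:
```python
from h import *
print(robot.get_state()['finger_gap'])
for p in [(.4665,-.292,.15),(.445,.09,.34)]: print(rel(p,[-90,0,10.4]))
```

```text
0.17850283340415335
(array([ 0.    , -0.1234, -0.    ]), array([-0.0002, -0.0902, -0.    ]))
(array([ 0.0208, -0.3133,  0.3821]), array([-0.0002, -0.0902, -0.    ]))
```

Call:
send_rows(
  commands=[
    {"xyz":[0,-0.005,0],"rot":[0,0,0],"gripper":-1},
    {"xyz":[0,-0.015,0],"rot":[0,0,0],"gripper":-1},
    {"xyz":[0,-0.035,0],"rot":[0,0,0],"gripper":-1},
    {"xyz":[0,-0.06,0],"rot":[0,-0.03,0],"gripper":-1},
    {"xyz":[0,-0.09,0],"rot":[0,-0.06,0],"gripper":-1},
    {"xyz":[0,-0.125,0.01],"rot":[0,-0.09,0],"gripper":-1},
    {"xyz":[0,-0.15,0.04],"rot":[0,-0.09,0],"gripper":-1},
    {"xyz":[0.005,-0.175,0.075],"rot":[0,-0.09,0],"gripper":-1},
    {"xyz":[0.008,-0.2,0.115],"rot":[0,-0.09,0],"gripper":-1},
    {"xyz":[0.01,-0.225,0.155],"rot":[0,-0.09,0],"gripper":-1},
    {"xyz":[0.012,-0.25,0.195],"rot":[0,-0.09,0],"gripper":-1},
    {"xyz":[0.014,-0.275,0.235],"rot":[0,-0.09,0],"gripper":-1},
    {"xyz":[0.016,-0.3,0.275],"rot":[0,-0.09,0],"gripper":-1},
    {"xyz":[0.018,-0.313,0.315],"rot":[0,-0.09,0],"gripper":-1},
    {"xyz":[0.02,-0.313,0.35],"rot":[0,-0.09,0],"gripper":-1},
    {"xyz":[0.021,-0.313,0.375],"rot":[0,-0.09,0],"gripper":-1},
    {"xyz":[0.021,-0.313,0.382],"rot":[0,-0.09,0],"gripper":-1},
    {"xyz":[0.021,-0.313,0.382],"rot":[0,-0.09,0],"gripper":-1},
    {"xyz":[0.021,-0.313,0.382],"rot":[0,-0.09,0],"gripper":-1},
  ],
)

```text
t: 7.1
ee_pos: [0.4452, 0.0892, 0.3399]
tool_rot: [-90.0, -0.0, 10.4]
contact_force: [-0.3, 0.0, -1.1]
finger_gap: 0.007
```

Run:
```python
import sys; sys.argv=['','w2']
exec(open('lev.py').read())
q=p.astype(int); b,g,r=q[...,0],q[...,1],q[...,2]; P=cloud(c,d)
np.savez('w2.npz',P=P,p=p)
for nm,m in (('red',(r>g+80)&(r>b+80)&(g<90)),('blue',(b>r+50)&(b>g+40))):
    m&=(P[...,2]>.11)&(P[...,2]<.17)
    Q=P[m]; print(nm,m.sum(),np.median(Q,0),cv2.minAreaRect((Q[:,:2]*1000).astype(np.float32)), np.argwhere(m).min(0),np.argwhere(m).max(0))
for t in('clip_tab','grip_bar','hinge'):
    for o in robot.pinpoint(t,'wrist')[:2]: print(t,o['score'],o['pixel'],atz(c,o['pixel'],{'clip_tab':.131,'grip_bar':.143,'hinge':.09}[t]))
s=cv2.imwrite('pics/side2.png',cv2.resize(robot.capture('side')[0][100:300,120:360],None,fx=3,fy=3))
print(robot.get_state()['finger_gap'])
```

```text
red 1564 [0.518  0.1063 0.1362] ((508.5231018066406, 108.64457702636719), (50.92347717285156, 74.20162200927734), 9.203226089477539) [210 253] [251 317]
blue 1067 [0.4798 0.0104 0.1479] ((480.8958740234375, 8.308219909667969), (10.789093017578125, 107.73512268066406), 10.657017707824707) [190 148] [200 249]
clip_tab 0.97 [206.3, 283.2] [0.4813 0.1012 0.131 ]
grip_bar 0.55 [197.5, 199.6] [0.484  0.0089 0.143 ]
hinge 0.77 [265.2, 210.6] [0.592  0.0244 0.09  ]
0.0036004435367335843
```

View pics/w2.png

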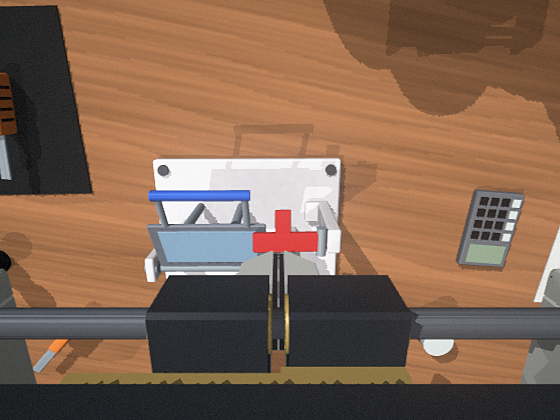

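View pics/side2.png

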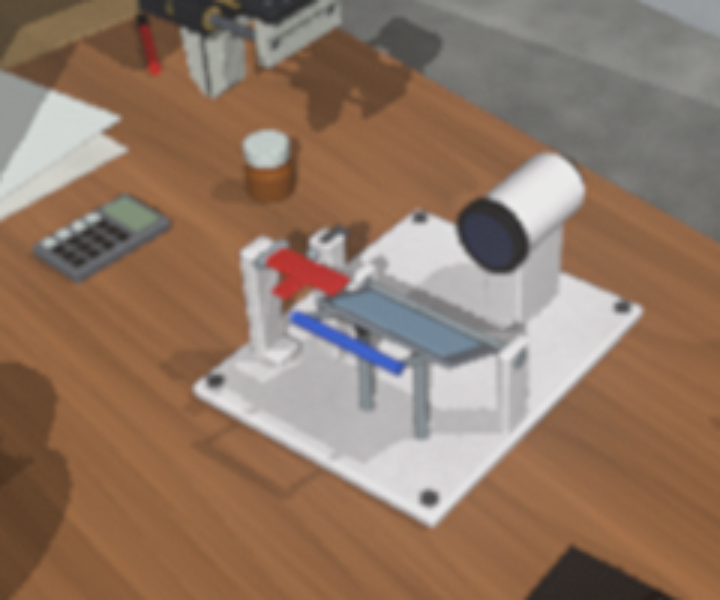

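The fingers came up empty, so the lever slipped out. I'll check where it is now.

Run:
```python
from h import *
for n,sl in (('top',(slice(205,320),slice(310,410))),('side',(slice(270,400),slice(240,380)))):
    c=robot.calibration(n); p,d=robot.capture(n); P=cloud(c,d)
    cv2.imwrite(f'pics/lv_{n}.png',cv2.resize(p[sl],None,fx=5,fy=4.5 if n=='side' else 5,interpolation=cv2.INTER_CUBIC))
    q=p.astype(int); b,g,r=q[...,0],q[...,1],q[...,2]
    m=(r-b>90)&(g>75)&(r>150)&(P[...,2]>.012)&(P[...,2]<.06)&(P[...,1]<-.15)&(P[...,1]>-.4)&(P[...,0]<.6)
    Q=P[m]; print(n,m.sum(),np.median(Q,0),Q[:,2].min(),Q[:,2].max(),cv2.minAreaRect((Q[:,:2]*1000).astype(np.float32)))
```

```text
top 123 [ 0.4394 -0.2924  0.037 ] 0.017690822690228813 0.04784957603208673 ((440.99554443359375, -293.2491455078125), (76.8789291381836, 17.960857391357422), 6.302731037139893)
side 349 [ 0.4338 -0.2973  0.0334] 0.012062351031421836 0.03827272704741902 ((437.96331787109375, -293.9696960449219), (78.5951156616211, 19.232851028442383), 5.843687057495117)
```

View pics/lv_top.png

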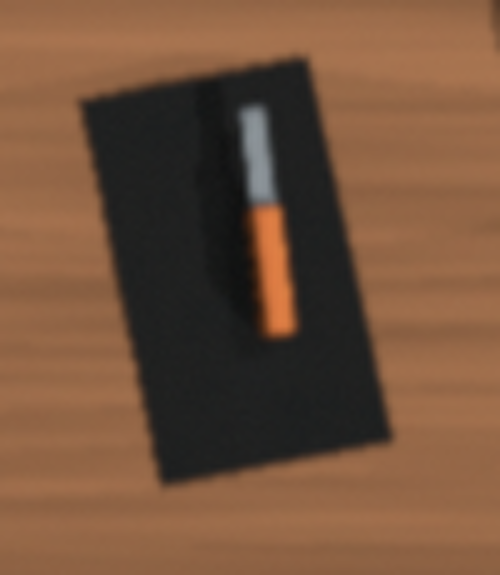

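View pics/lv_side.png

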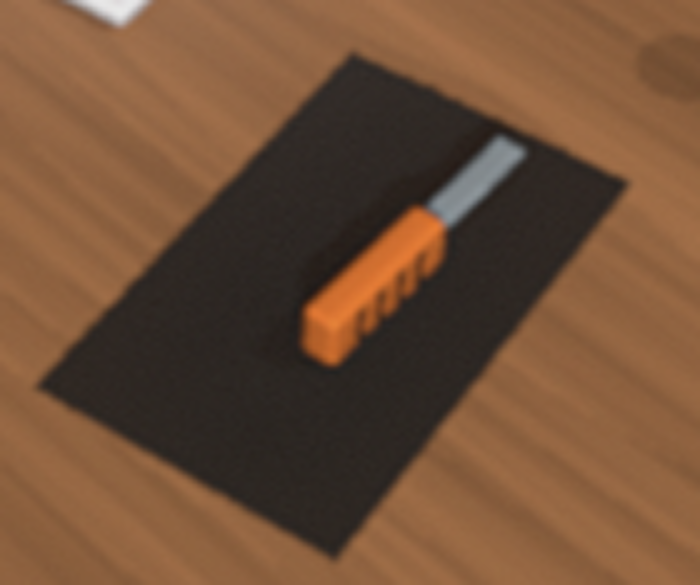

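The lever is still upright on the mat, almost exactly where it was. I probably lifted before the grip had built up. I'll go back, close for longer and test the lift in small steps.

Run:
```python
from h import *
for p in [(.465,-.2907,.15),(.465,-.2907,.0255)]: print(rel(p,[-90,0,6.3]))
Z=np.load('w2.npz'); P=Z['P'];q=Z['p'].astype(int); b,g,r=q[...,0],q[...,1],q[...,2]
m=(r>g+80)&(r>b+80)&(g<90)&(P[...,2]>.11)&(P[...,2]<.17)
a=np.radians(10.45); Q=P[m]; o=np.array([.592,.028]); x=(Q[:,:2]-o)@[np.cos(a),np.sin(a)]; y=(Q[:,:2]-o)@[-np.sin(a),np.cos(a)]
print('red x',np.percentile(x,[0,1,50,99,100]),'y',np.percentile(y,[0,1,99,100])); t=x<-.07; print('tab y',np.percentile(y[t],[0,2,50,98,100]),np.median(Q[t][:,2]))
```

```text
(array([-0.0488,  0.1897, -0.3775]), array([-0.    ,  0.0896, -0.0001]))
(array([-0.0487,  0.3142, -0.3775]), array([-0.    ,  0.0896, -0.0001]))
red x [-0.0929 -0.092  -0.0578 -0.0425 -0.0416] y [0.0569 0.0574 0.1301 0.1313]
tab y [0.0838 0.0838 0.0906 0.0986 0.0986] 0.13632566778105792
```

Call:
send_rows(
  commands=[
    {"xyz":[-0.01,0,-0.04],"rot":[0,0,0],"gripper":1},
    {"xyz":[-0.02,0,-0.09],"rot":[0,0.05,0],"gripper":1},
    {"xyz":[-0.03,0.02,-0.135],"rot":[0,0.09,0],"gripper":1},
    {"xyz":[-0.035,0.045,-0.18],"rot":[0,0.09,0],"gripper":1},
    {"xyz":[-0.04,0.07,-0.22],"rot":[0,0.09,0],"gripper":1},
    {"xyz":[-0.045,0.1,-0.26],"rot":[0,0.09,0],"gripper":1},
    {"xyz":[-0.049,0.125,-0.3],"rot":[0,0.09,0],"gripper":1},
    {"xyz":[-0.049,0.15,-0.34],"rot":[0,0.09,0],"gripper":1},
    {"xyz":[-0.049,0.19,-0.37],"rot":[0,0.09,0],"gripper":1},
    {"xyz":[-0.049,0.22,-0.377],"rot":[0,0.09,0],"gripper":1},
    {"xyz":[-0.049,0.25,-0.377],"rot":[0,0.09,0],"gripper":1},
    {"xyz":[-0.049,0.28,-0.377],"rot":[0,0.09,0],"gripper":1},
    {"xyz":[-0.049,0.3,-0.377],"rot":[0,0.09,0],"gripper":1},
    {"xyz":[-0.049,0.31,-0.377],"rot":[0,0.09,0],"gripper":1},
    {"xyz":[-0.049,0.314,-0.377],"rot":[0,0.09,0],"gripper":1},
    {"xyz":[-0.049,0.314,-0.377],"rot":[0,0.09,0],"gripper":1},
  ],
)

```text
t: 9.05
ee_pos: [0.4652, -0.2899, 0.0259]
tool_rot: [-90.0, -0.0, 6.3]
contact_force: [0.2, 0.3, -0.4]
finger_gap: 0.998
```

Call:
send_rows(
  commands=[
    {"xyz":[0,0,0],"rot":[0,0,0],"gripper":-1},
    {"xyz":[0,0,0],"rot":[0,0,0],"gripper":-1},
    {"xyz":[0,0,0],"rot":[0,0,0],"gripper":-1},
    {"xyz":[0,0,0],"rot":[0,0,0],"gripper":-1},
    {"xyz":[0,0,0],"rot":[0,0,0],"gripper":-1},
    {"xyz":[0,0,0],"rot":[0,0,0],"gripper":-1},
    {"xyz":[0,0,0],"rot":[0,0,0],"gripper":-1},
    {"xyz":[0,0,0],"rot":[0,0,0],"gripper":-1},
    {"xyz":[0,0,0],"rot":[0,0,0],"gripper":-1},
    {"xyz":[0,0,0],"rot":[0,0,0],"gripper":-1},
    {"xyz":[0,0,0],"rot":[0,0,0],"gripper":-1},
    {"xyz":[0,0,0],"rot":[0,0,0],"gripper":-1},
    {"xyz":[0,0,0],"rot":[0,0,0],"gripper":-1},
    {"xyz":[0,0,0],"rot":[0,0,0],"gripper":-1},
    {"xyz":[0,0,0],"rot":[0,0,0],"gripper":-1},
  ],
)

```text
t: 10.55
ee_pos: [0.465, -0.2896, 0.0257]
tool_rot: [-90.0, -0.0, 6.3]
contact_force: [0.1, -0.3, 1.1]
finger_gap: -0.002
```

The fingers closed completely on nothing. I'll look.

Run:
```python
import sys; sys.argv=['','w3']
exec(open('lev.py').read())
P=cloud(c,d)
p,d=robot.capture('side'); cv2.imwrite('pics/s3.png',cv2.resize(p[240:400,220:400],None,fx=4,fy=3.7,interpolation=cv2.INTER_CUBIC))
```

```text
(no output)
```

View pics/w3.png

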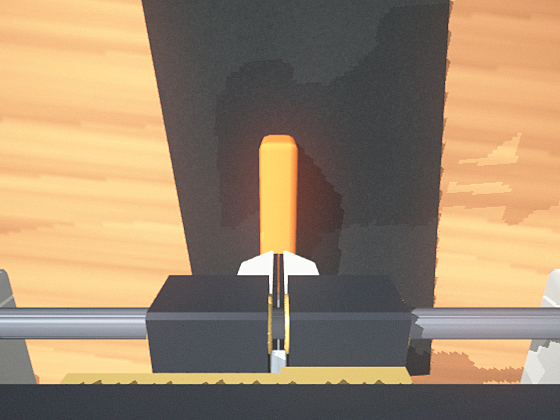

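View pics/s3.png

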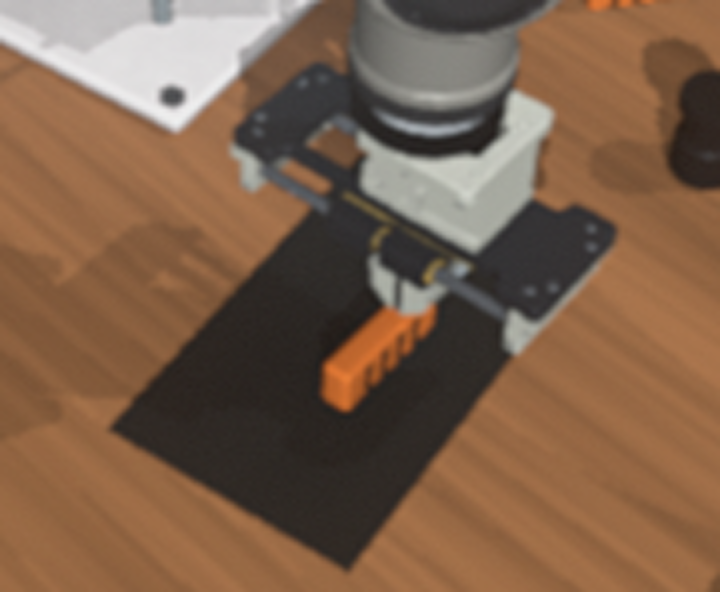

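Run:
```python
from h import *
c=robot.calibration('wrist'); z=np.load('w.npz'); P=cloud(c,z['d'])
for r in (150,200,240,248,252,256,260,264,268,272): print(r,P[r,278],P[r,262],P[r,255],P[r,300])
print(c, robot.get_state()['ee_pos'])
c=robot.calibration('side');p,d=robot.capture('side');P=cloud(c,d)
for rc in ((318,320),(318,324),(322,323),(314,320),(310,326),(324,327)): print(rc,P[rc],p[rc])
print(proj(c,robot.get_state()['ee_pos']),proj(c,robot.get_state()['ee_pos']-[0,0,.017]))
```

```text
150 [ 0.4063 -0.2966  0.0358] [ 0.4072 -0.3039  0.0349] [ 0.4126 -0.3086  0.0031] [ 0.41   -0.284   0.0025]
200 [ 0.4295 -0.294   0.0373] [ 0.4306 -0.3016  0.0362] [ 0.4411 -0.306   0.0029] [ 0.4381 -0.2804  0.0035]
240 [ 0.4503 -0.2917  0.0362] [ 0.4516 -0.2996  0.0351] [ 0.4655 -0.3038  0.0038] [ 0.4625 -0.2773  0.004 ]
248 [ 0.4535 -0.2914  0.0384] [ 0.4554 -0.2992  0.0362] [ 0.4708 -0.3033  0.0036] [ 0.4684 -0.2764  0.0022]
252 [ 0.4566 -0.291   0.0364] [ 0.4585 -0.299   0.0342] [ 0.4737 -0.3031  0.0029] [ 0.4711 -0.2761  0.0022]
256 [ 0.4563 -0.2911  0.0416] [ 0.4555 -0.2988  0.0449] [ 0.476  -0.3028  0.0037] [ 0.4732 -0.2758  0.0033]
260 [ 0.4563 -0.2911  0.0458] [ 0.4555 -0.2986  0.0493] [ 0.4562 -0.3018  0.0484] [ 0.4539 -0.2811  0.0484]
264 [ 0.4561 -0.2911  0.0504] [ 0.456  -0.2984  0.0523] [ 0.456  -0.3016  0.0529] [ 0.4543 -0.2812  0.0517]
268 [ 0.4562 -0.2911  0.0541] [ 0.4558 -0.2983  0.0565] [ 0.4558 -0.3013  0.0571] [ 0.4532 -0.2817  0.0578]
272 [ 0.4565 -0.2911  0.0573] [ 0.4553 -0.2981  0.061 ] [ 0.4558 -0.3011  0.0607] [ 0.454  -0.2818  0.0601]
{'fx': 351.8004337987824, 'fy': 351.8004337987824, 'cx': 277.96420995483265, 'cy': 208.32797833250638, 'origin': array([ 0.3822, -0.2993,  0.1964]), 'rotation': array([161.9938,  -0.0091,  96.2865])} [ 0.465  -0.2897  0.0257]
(318, 320) [ 0.4526 -0.2933  0.0595] [122 129 128]
(318, 324) [ 0.4532 -0.3034  0.0689] [133 139 138]
(322, 323) [ 0.4547 -0.3007  0.051 ] [164 173 168]
(314, 320) [ 0.4295 -0.3109  0.111 ] [49 50 52]
(310, 326) [ 0.4369 -0.319   0.1249] [46 45 46]
(324, 327) [ 0.4719 -0.2985  0.0256] [ 58 107 184]
[323.3263 321.7744] [328.0303 321.322 ]
```

Call:
send_rows(
  commands=[
    {"xyz":[0,-0.03,0],"rot":[0,0,0],"gripper":-1},
    {"xyz":[0,-0.06,0],"rot":[0,0,0],"gripper":-1},
    {"xyz":[0,-0.06,0],"rot":[0,0,0],"gripper":-1},
  ],
)

```text
t: 11.0
ee_pos: [0.467, -0.2913, 0.0895]
tool_rot: [-90.3, -0.3, 6.3]
contact_force: [0.0, -1.0, -0.2]
finger_gap: 0.008
```

Run:
```python
import sys; sys.argv=['','w4']
exec(open('lev.py').read())
P=cloud(c,d); t=robot.get_state()['ee_pos']; print(t)
T=(P-t)@R(robot.get_state()['tool_rot'])
for col in (262,270,286,294):
  for r in range(236,300,4): print(col,r,T[r,col],p[r,col])
```

```text
[ 0.466  -0.2905  0.0875]
262 236 [ 0.0241  0.084  -0.0142] [ 77  79 100]
262 240 [ 0.028   0.0853 -0.0143] [78 80 98]
262 244 [ 0.0305  0.0831 -0.0142] [74 75 91]
262 248 [ 0.0348  0.085  -0.0144] [76 80 96]
262 252 [ 0.0385  0.0853 -0.0145] [73 75 87]
262 256 [-0.009  -0.0201 -0.009 ] [242 245 246]
262 260 [-0.0091 -0.0245 -0.0088] [239 243 242]
262 264 [-0.0094 -0.0292 -0.0085] [240 242 243]
262 268 [-0.0099 -0.0339 -0.0083] [239 242 242]
262 272 [-0.0093 -0.0364 -0.0082] [239 243 242]
262 276 [-0.0342 -0.0848 -0.0056] [61 55 65]
262 280 [-0.0345 -0.0876 -0.0055] [77 72 75]
262 284 [-0.0347 -0.09   -0.0054] [72 69 71]
262 288 [-0.035  -0.0924 -0.0053] [70 66 64]
262 292 [-0.0353 -0.0949 -0.0052] [72 69 68]
262 296 [-0.0348 -0.0959 -0.0051] [71 67 68]
270 236 [ 0.0104  0.0512 -0.007 ] [118 227 255]
270 240 [ 0.0141  0.053  -0.0071] [ 80 137 252]
270 244 [ 0.0315  0.0853 -0.008 ] [54 58 80]
270 248 [ 0.0348  0.0849 -0.008 ] [58 62 78]
270 252 [-0.0095 -0.0166 -0.0052] [249 252 251]
270 256 [-0.0094 -0.0209 -0.0051] [240 243 243]
270 260 [-0.0094 -0.025  -0.005 ] [239 243 243]
270 26
[... 1204 characters left out ...]
 0.0111] [ 59  71 113]
294 240 [0.0274 0.0838 0.0111] [61 64 89]
294 244 [0.0312 0.0846 0.0111] [58 62 85]
294 248 [0.0348 0.0849 0.0112] [62 67 86]
294 252 [0.0385 0.0854 0.0113] [71 73 87]
294 256 [-0.0092 -0.0204  0.0063] [241 246 245]
294 260 [-0.0091 -0.0245  0.0061] [241 243 243]
294 264 [-0.0097 -0.0296  0.0059] [239 242 242]
294 268 [-0.0094 -0.033   0.0058] [238 241 241]
294 272 [-0.0097 -0.0371  0.0056] [241 243 244]
294 276 [-0.0354 -0.087   0.0032] [65 61 66]
294 280 [-0.0346 -0.0876  0.0032] [76 71 73]
294 284 [-0.0351 -0.0906  0.0031] [75 70 73]
294 288 [-0.0353 -0.093   0.003 ] [79 75 78]
294 292 [-0.0354 -0.0951  0.0029] [80 74 73]
294 296 [-0.0345 -0.0955  0.0029] [70 66 67]
```

View pics/w4.png

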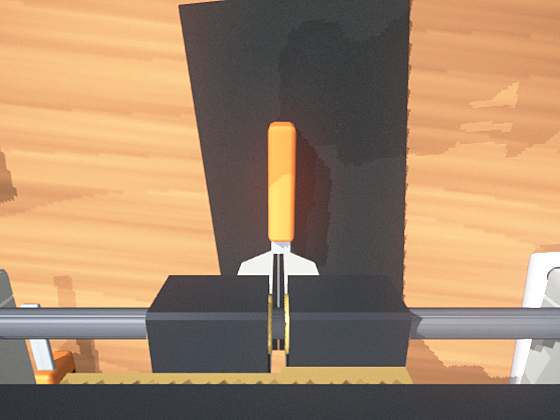

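The depth readings show the real fingertips about 15 mm behind the reported TCP, not 17 mm ahead of it. The tool point is therefore reported about 32 mm too far along the fingers, and the fingers had closed above the handle. The side view agrees. I'll correct for 32 mm from here on, opening and descending carefully.

Call:
send_rows(
  commands=[
    {"xyz":[0,0,0],"rot":[0,0,0],"gripper":1},
    {"xyz":[0,0,0],"rot":[0,0,0],"gripper":1},
    {"xyz":[0,0,0],"rot":[0,0,0],"gripper":1},
    {"xyz":[0,0,0],"rot":[0,0,0],"gripper":1},
    {"xyz":[0,0.02,0],"rot":[0,0,0],"gripper":1},
    {"xyz":[0,0.04,0],"rot":[0,0,0],"gripper":1},
    {"xyz":[0,0.055,0],"rot":[0,0,0],"gripper":1},
    {"xyz":[0,0.07,0],"rot":[0,0,0],"gripper":1},
    {"xyz":[0,0.08,0],"rot":[0,0,0],"gripper":1},
    {"xyz":[0,0.088,0],"rot":[0,0,0],"gripper":1},
    {"xyz":[0,0.092,0],"rot":[0,0,0],"gripper":1},
    {"xyz":[0,0.092,0],"rot":[0,0,0],"gripper":1},
  ],
)

```text
t: 12.25
ee_pos: [0.4649, -0.2896, -0.0066]
tool_rot: [-90.0, 0.0, 6.3]
contact_force: [0.0, 0.1, 0.3]
finger_gap: 0.983
```

Call:
send_rows(
  commands=[
    {"xyz":[0,0,0],"rot":[0,0,0],"gripper":-1},
    {"xyz":[0,0,0],"rot":[0,0,0],"gripper":-1},
    {"xyz":[0,0,0],"rot":[0,0,0],"gripper":-1},
    {"xyz":[0,0,0],"rot":[0,0,0],"gripper":-1},
    {"xyz":[0,0,0],"rot":[0,0,0],"gripper":-1},
    {"xyz":[0,0,0],"rot":[0,0,0],"gripper":-1},
    {"xyz":[0,0,0],"rot":[0,0,0],"gripper":-1},
    {"xyz":[0,0,0],"rot":[0,0,0],"gripper":-1},
    {"xyz":[0,0,0],"rot":[0,0,0],"gripper":-1},
    {"xyz":[0,0,0],"rot":[0,0,0],"gripper":-1},
    {"xyz":[0,0,0],"rot":[0,0,0],"gripper":-1},
    {"xyz":[0,0,0],"rot":[0,0,0],"gripper":-1},
  ],
)

```text
t: 13.45
ee_pos: [0.465, -0.2897, -0.0064]
tool_rot: [-90.0, -0.0, 6.3]
contact_force: [-0.9, -0.6, -0.1]
finger_gap: 0.189
```

Call:
send_rows(
  commands=[
    {"xyz":[0,0,0],"rot":[0,0,0],"gripper":-1},
    {"xyz":[0,-0.005,0],"rot":[0,0,0],"gripper":-1},
    {"xyz":[0,-0.015,0],"rot":[0,0,0],"gripper":-1},
    {"xyz":[0,-0.03,0],"rot":[0,0,0],"gripper":-1},
    {"xyz":[0,-0.05,0],"rot":[0,0,0],"gripper":-1},
    {"xyz":[0,-0.05,0],"rot":[0,0,0],"gripper":-1},
  ],
)

```text
t: 14.05
ee_pos: [0.4666, -0.2909, 0.0467]
tool_rot: [-90.2, -0.2, 6.3]
contact_force: [0.4, 0.9, -0.9]
finger_gap: 0.194
```

Run:
```python
import sys; sys.argv=['','w5']
exec(open('lev.py').read())
P=cloud(c,d); t=robot.get_state()['ee_pos']; print(t,robot.get_state()['finger_gap'])
T=(P-t)@R(robot.get_state()['tool_rot'])
q=p.astype(int); m=(q[...,2]-q[...,0]>90)&(q[...,1]>60)&(T[...,1]<.03)
Q=T[m]; print(m.sum(),Q.min(0),Q.max(0),np.median(Q,0))
p,d=robot.capture('side'); cv2.imwrite('pics/s5.png',cv2.resize(p[240:400,220:400],None,fx=4,fy=3.7,interpolation=cv2.INTER_CUBIC))
```

```text
[ 0.4658 -0.2904  0.0452] 0.19582741896620334
12515 [-0.083  -0.1721 -0.042 ] [ 0.0429 -0.0143  0.0784] [-0.0214 -0.045  -0.0006]
```

View pics/w5.png

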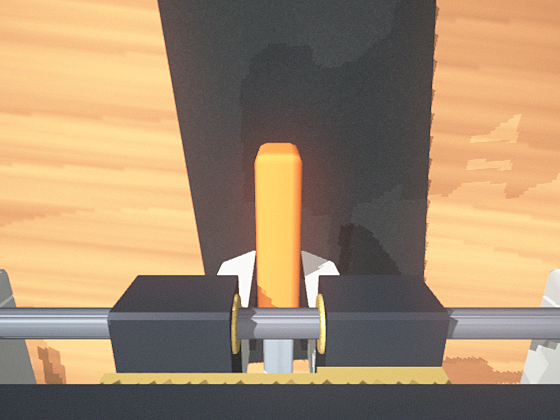

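View pics/s5.png

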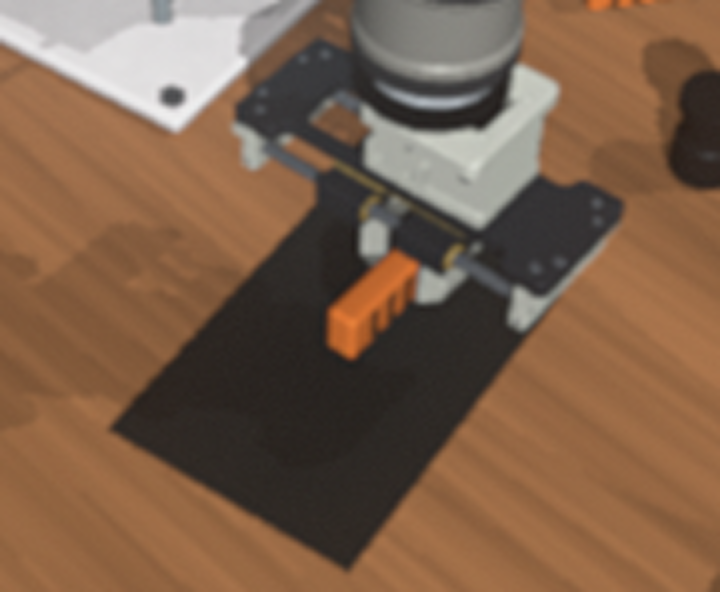

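The lever is held level, with the handle at columns 256–300 between the fingers and the gap at 0.195. Next I'll plan the approach to the tab.

```bash
cat >> h.py <<'E'
SO=np.array([.592,.028]); SY=10.45
def stw(x,y,z):
    a=np.radians(SY); return np.array([SO[0]+np.cos(a)*x-np.sin(a)*y,SO[1]+np.sin(a)*x+np.cos(a)*y,z])
def wst(P):
    a=np.radians(SY); d=np.array(P)[:2]-SO; return np.array([np.cos(a)*d[0]+np.sin(a)*d[1],-np.sin(a)*d[0]+np.cos(a)*d[1],P[2]])
E
python3 - <<'E'
from h import *
z=np.load('w.npz'); c=robot.calibration('wrist'); P=cloud(c,z['d']); s=robot.get_state(); T=(P-s['ee_pos'])@R(s['tool_rot'])
q=z['p'].astype(int); m=(q[...,2]-q[...,0]>90)&(q[...,1]>60)&(abs(T[...,1]+.044)<.006)&(abs(T[...,2])<.02)&(T[...,0]<-.02)
Q=T[m]; print(m.sum(),Q[:,0].min(),np.polyfit(Q[:,0],Q[:,1],1),np.polyfit(Q[:,0],Q[:,2],1))
for X in ((-.211,.0905,.17),(-.211,.0905,.0885),(-.151,.0905,.0885)):
    w=stw(*X); print(w,rel(w,[-90,0,SY]))
E
```

```text
4885 -0.06301022071283241 [-0.0155 -0.0432] [-0.0019 -0.0006]
[0.3681 0.0787 0.17  ] (array([-0.0557, -0.1262,  0.3769]), array([ 0.0011, -0.0915,  0.0012]))
[0.3681 0.0787 0.0885] (array([-0.0558, -0.0447,  0.377 ]), array([ 0.0011, -0.0915,  0.0012]))
[0.4271 0.0896 0.0885] (array([ 0.0041, -0.0447,  0.3813]), array([ 0.0011, -0.0915,  0.0012]))
```

Call:
send_rows(
  commands=[
    {"xyz":[0,-0.04,0],"rot":[0,0,0],"gripper":-1},
    {"xyz":[-0.01,-0.08,0.02],"rot":[0,-0.03,0],"gripper":-1},
    {"xyz":[-0.018,-0.115,0.05],"rot":[0,-0.06,0],"gripper":-1},
    {"xyz":[-0.025,-0.127,0.09],"rot":[0,-0.09,0],"gripper":-1},
    {"xyz":[-0.032,-0.127,0.135],"rot":[0,-0.09,0],"gripper":-1},
    {"xyz":[-0.039,-0.127,0.18],"rot":[0,-0.09,0],"gripper":-1},
    {"xyz":[-0.046,-0.127,0.225],"rot":[0,-0.09,0],"gripper":-1},
    {"xyz":[-0.052,-0.127,0.265],"rot":[0,-0.09,0],"gripper":-1},
    {"xyz":[-0.056,-0.127,0.305],"rot":[0,-0.09,0],"gripper":-1},
    {"xyz":[-0.056,-0.127,0.34],"rot":[0,-0.09,0],"gripper":-1},
    {"xyz":[-0.056,-0.127,0.365],"rot":[0,-0.09,0],"gripper":-1},
    {"xyz":[-0.056,-0.127,0.377],"rot":[0,-0.09,0],"gripper":-1},
    {"xyz":[-0.056,-0.1,0.377],"rot":[0,-0.09,0],"gripper":-1},
    {"xyz":[-0.056,-0.075,0.377],"rot":[0,-0.09,0],"gripper":-1},
    {"xyz":[-0.056,-0.055,0.377],"rot":[0,-0.09,0],"gripper":-1},
    {"xyz":[-0.056,-0.046,0.377],"rot":[0,-0.09,0],"gripper":-1},
    {"xyz":[-0.056,-0.046,0.377],"rot":[0,-0.09,0],"gripper":-1},
    {"xyz":[-0.056,-0.046,0.377],"rot":[0,-0.09,0],"gripper":-1},
  ],
)

```text
t: 15.95
ee_pos: [0.368, 0.0788, 0.09]
tool_rot: [-90.0, -0.0, 10.4]
contact_force: [0.3, 0.4, -0.8]
finger_gap: 0.195
```

Run:
```python
from h import *
s=robot.get_state(); print(wst(s['ee_pos']),s['tool_rot'],s['finger_gap'])
for X in ((-.211,.0905,.0885),(-.151,.0905,.0885)): print(rel(stw(*X),[-90,0,SY]))
p,d=robot.capture('side'); cv2.imwrite('pics/s6.png',cv2.resize(p[150:280,130:310],None,fx=4,fy=4,interpolation=cv2.INTER_CUBIC))
p,d=robot.capture('top'); cv2.imwrite('pics/t6.png',cv2.resize(p[180:310,200:320],None,fx=5,fy=4.5,interpolation=cv2.INTER_CUBIC))
```

```text
[-0.2111  0.0906  0.09  ] [-89.9979  -0.0114  10.3788] 0.1946535130133704
(array([ 0.0001,  0.0015, -0.0001]), array([-0.    , -0.0016,  0.0003]))
(array([0.0601, 0.0015, 0.    ]), array([-0.    , -0.0016,  0.0003]))
```

View pics/s6.png

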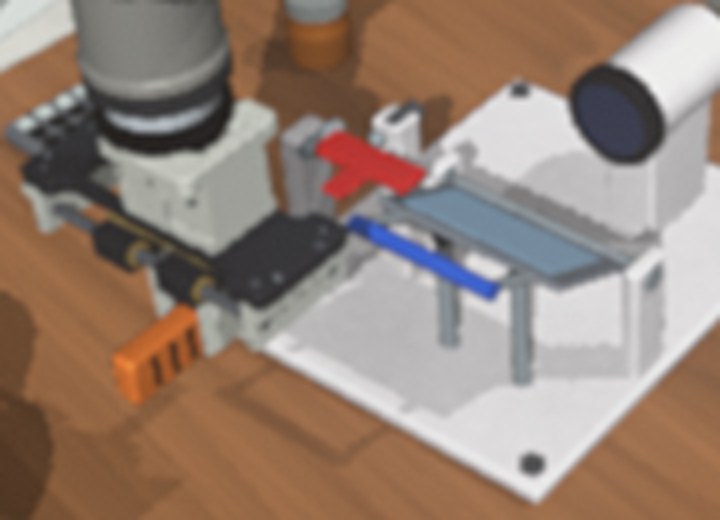

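View pics/t6.png

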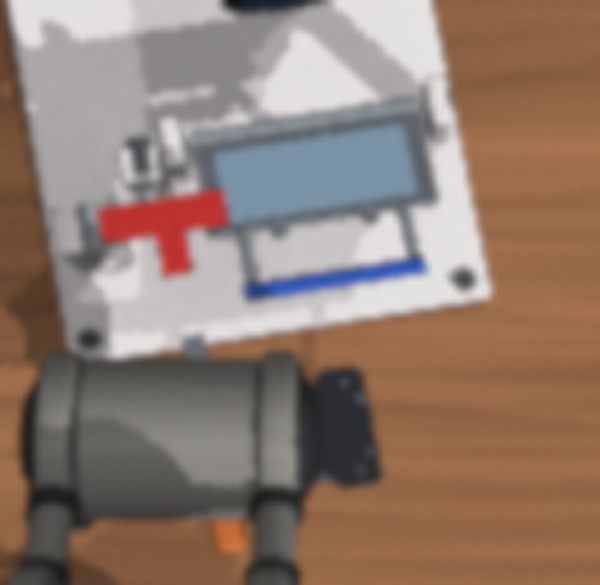

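Run:
```python
from h import *
c=robot.calibration('top')
for X in ((-.132,.0905,.1255),(-.093,.0905,.136),(-.093,.0815,.136),(-.093,.0995,.136)):
    q=proj(c,stw(*X)); print(X,q,'crop',(q[1]-200)*5,(q[0]-180)*4.5)
```

```text
(-0.132, 0.0905, 0.1255) [253.71   237.9938] crop 189.96877072263345 331.6949852947811
(-0.093, 0.0905, 0.136) [240.3323 235.5562] crop 177.7810903341475 271.49543750932855
(-0.093, 0.0815, 0.136) [239.7988 238.5844] crop 192.92210525184373 269.0944631537441
(-0.093, 0.0995, 0.136) [240.866  232.5272] crop 162.6358076377322 273.8970886245171
```

The predicted and seen positions of the tip and tab agree within about 1–2 mm: tip at crop (193,335), tab end at (177,270). I'll slide the blade under the tab.

Call:
send_rows(
  commands=[
    {"xyz":[0.008,0.0015,0],"rot":[0,0,0],"gripper":-1},
    {"xyz":[0.02,0.0015,0],"rot":[0,0,0],"gripper":-1},
    {"xyz":[0.032,0.0015,0],"rot":[0,0,0],"gripper":-1},
    {"xyz":[0.044,0.0015,0],"rot":[0,0,0],"gripper":-1},
    {"xyz":[0.054,0.0015,0],"rot":[0,0,0],"gripper":-1},
    {"xyz":[0.06,0.0015,0],"rot":[0,0,0],"gripper":-1},
    {"xyz":[0.061,0.0015,0],"rot":[0,0,0],"gripper":-1},
    {"xyz":[0.061,0.0015,0],"rot":[0,0,0],"gripper":-1},
  ],
)

```text
t: 16.85
ee_pos: [0.4274, 0.0899, 0.088]
tool_rot: [-90.0, 0.0, 10.4]
contact_force: [-0.1, 0.2, -1.0]
finger_gap: 0.19
```

Run:
```python
from h import *
s=robot.get_state(); print(wst(s['ee_pos']),s['contact_force'])
p,d=robot.capture('side'); cv2.imwrite('pics/s7.png',cv2.resize(p[150:280,130:310],None,fx=4,fy=4,interpolation=cv2.INTER_CUBIC))
```

```text
[-0.1506  0.0907  0.088 ] [-0.0684  0.1834 -0.9943]
```

View pics/s7.png

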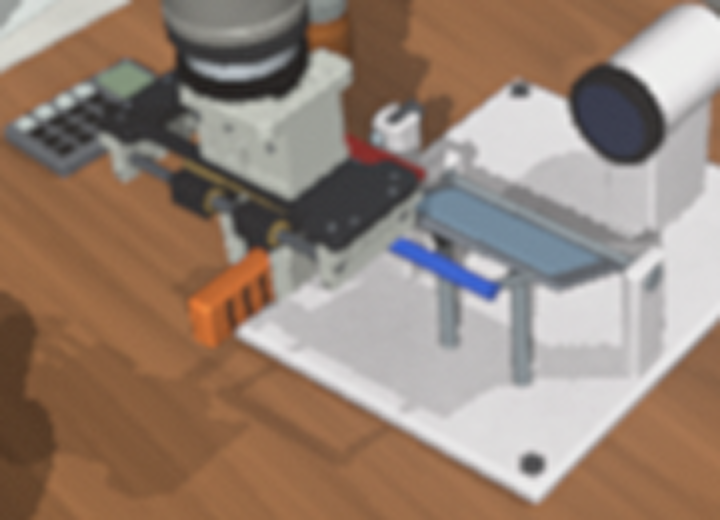

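Call:
send_rows(
  commands=[
    {"xyz":[0,-0.003,0],"rot":[0,0,0],"gripper":-1},
    {"xyz":[0,-0.006,0],"rot":[0,0,0],"gripper":-1},
    {"xyz":[0,-0.008,0],"rot":[0,0,0],"gripper":-1},
    {"xyz":[0,-0.01,0],"rot":[0,0,0],"gripper":-1},
    {"xyz":[0,-0.01,0],"rot":[0,0,0],"gripper":-1},
  ],
)

```text
t: 17.4
ee_pos: [0.4275, 0.0899, 0.0983]
tool_rot: [-90.0, 0.0, 10.4]
contact_force: [-0.5, 0.1, -3.2]
finger_gap: 0.198
```

Call:
send_rows(
  commands=[
    {"xyz":[0,-0.002,0],"rot":[0,0,0],"gripper":-1},
    {"xyz":[0,-0.004,0],"rot":[0,0,0],"gripper":-1},
    {"xyz":[0,-0.006,0],"rot":[0,0,0],"gripper":-1},
  ],
)

```text
t: 17.7
ee_pos: [0.4275, 0.0898, 0.1044]
tool_rot: [-90.0, 0.0, 10.4]
contact_force: [-0.5, 0.2, -4.0]
finger_gap: 0.196
```

Call:
send_rows(
  commands=[
    {"xyz":[0,-0.0025,0],"rot":[0,0,0],"gripper":-1},
    {"xyz":[0,-0.005,0],"rot":[0,0,0],"gripper":-1},
    {"xyz":[0,-0.0075,0],"rot":[0,0,0],"gripper":-1},
    {"xyz":[0,-0.01,0],"rot":[0,0,0],"gripper":-1},
    {"xyz":[0,-0.0125,0],"rot":[0,0,0],"gripper":-1},
    {"xyz":[0,-0.015,0],"rot":[0,0,0],"gripper":-1},
  ],
)

```text
t: 18.3
ee_pos: [0.4278, 0.0898, 0.1196]
tool_rot: [-90.0, -0.0, 10.4]
contact_force: [-0.0, -0.2, -1.0]
finger_gap: 0.194
```

Run:
```python
from h import *
s=robot.get_state(); print(wst(s['ee_pos']),s['contact_force'])
p,d=robot.capture('side'); cv2.imwrite('pics/s8.png',cv2.resize(p[130:280,130:330],None,fx=3.7,fy=3.7,interpolation=cv2.INTER_CUBIC))
```

```text
[-0.1502  0.0906  0.1196] [-0.0084 -0.1952 -0.998 ]
```

View pics/s8.png

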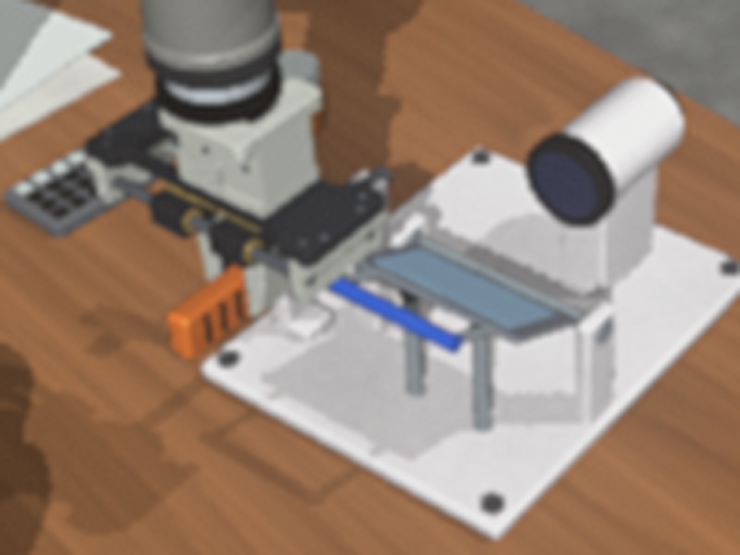

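The force has dropped back to baseline and the clip no longer covers the flap. I'll retreat and check.

Call:
send_rows(
  commands=[
    {"xyz":[-0.015,0,0],"rot":[0,0,0],"gripper":-1},
    {"xyz":[-0.04,0,0],"rot":[0,0,0],"gripper":-1},
    {"xyz":[-0.06,0,0],"rot":[0,0,0],"gripper":-1},
    {"xyz":[-0.06,-0.03,0],"rot":[0,0,0],"gripper":-1},
    {"xyz":[-0.06,-0.055,-0.02],"rot":[0,0,0],"gripper":-1},
    {"xyz":[-0.055,-0.055,-0.06],"rot":[0,0,0],"gripper":-1},
    {"xyz":[-0.05,-0.055,-0.1],"rot":[0,0,0],"gripper":-1},
    {"xyz":[-0.045,-0.055,-0.14],"rot":[0,0,0],"gripper":-1},
    {"xyz":[-0.04,-0.055,-0.14],"rot":[0,0,0],"gripper":-1},
  ],
)

```text
t: 19.25
ee_pos: [0.4149, -0.059, 0.1744]
tool_rot: [-90.1, -0.1, 10.1]
contact_force: [-0.4, 1.0, -0.2]
finger_gap: 0.193
```

Run:
```python
from h import *
p,d=robot.capture('side'); cv2.imwrite('pics/s9.png',cv2.resize(p[130:300,130:330],None,fx=3.5,fy=3.5,interpolation=cv2.INTER_CUBIC))
p,d=robot.capture('wrist'); cv2.imwrite('pics/w9.png',p)
c=robot.calibration('wrist'); P=cloud(c,d); s=robot.get_state(); T=(P-s['ee_pos'])@R(s['tool_rot'])
q=p.astype(int); m=(q[...,2]-q[...,0]>70)&(q[...,1]>50)&(abs(T[...,1]+.044)<.008)&(abs(T[...,2])<.02)&(T[...,0]<-.02)
Q=T[m]; print(m.sum(),Q[:,0].min(),np.polyfit(Q[:,0],Q[:,1],1),np.polyfit(Q[:,0],Q[:,2],1))
print(s['ee_pos'])
for X in ((.465,-.2897,.06),(.465,-.2897,-.0065)): print(rel(X,[-90,0,6.3]))
```

```text
4946 -0.06296781205553525 [-0.0132 -0.0436] [ 0.0015 -0.0006]
[ 0.4139 -0.0556  0.174 ]
(array([ 0.0087,  0.1139, -0.2395]), array([-0.0006,  0.0879, -0.0002]))
(array([ 0.0087,  0.1804, -0.2395]), array([-0.0006,  0.0879, -0.0002]))
```

View pics/s9.png

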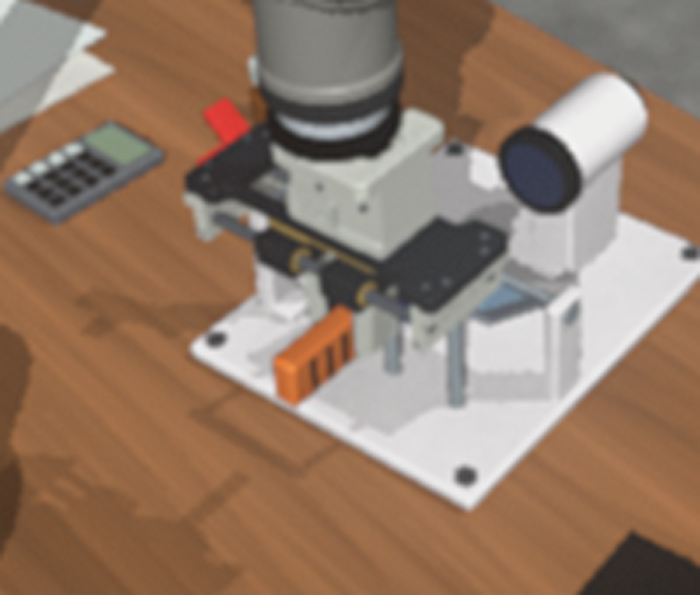

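View pics/w9.png

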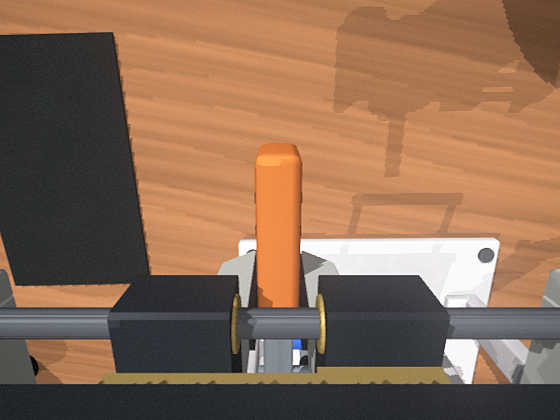

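The clip now stands open, its red arm upright at crop (225,125), and the lever is still level in the grip. Now I'll lay it back on the mat.

Call:
send_rows(
  commands=[
    {"xyz":[0,0,-0.05],"rot":[0,0.04,0],"gripper":-1},
    {"xyz":[0.003,0,-0.1],"rot":[0,0.088,0],"gripper":-1},
    {"xyz":[0.006,0.02,-0.145],"rot":[0,0.088,0],"gripper":-1},
    {"xyz":[0.009,0.05,-0.185],"rot":[0,0.088,0],"gripper":-1},
    {"xyz":[0.009,0.08,-0.22],"rot":[0,0.088,0],"gripper":-1},
    {"xyz":[0.009,0.11,-0.24],"rot":[0,0.088,0],"gripper":-1},
    {"xyz":[0.009,0.14,-0.24],"rot":[0,0.088,0],"gripper":-1},
    {"xyz":[0.009,0.16,-0.24],"rot":[0,0.088,0],"gripper":-1},
    {"xyz":[0.009,0.168,-0.24],"rot":[0,0.088,0],"gripper":-1},
    {"xyz":[0.009,0.173,-0.24],"rot":[0,0.088,0],"gripper":-1},
    {"xyz":[0.009,0.177,-0.24],"rot":[0,0.088,0],"gripper":-1},
    {"xyz":[0.009,0.179,-0.24],"rot":[0,0.088,0],"gripper":-1},
    {"xyz":[0.009,0.179,-0.24],"rot":[0,0.088,0],"gripper":-1},
  ],
)

```text
t: 20.65
ee_pos: [0.4661, -0.2896, -0.0042]
tool_rot: [-90.0, -0.0, 6.4]
contact_force: [-0.5, 1.0, -1.6]
finger_gap: 0.197
```

Call:
send_rows(
  commands=[
    {"xyz":[0,0.001,0],"rot":[0,0,0],"gripper":-1},
    {"xyz":[0,0.002,0],"rot":[0,0,0],"gripper":-1},
    {"xyz":[0,0.002,0],"rot":[0,0,0],"gripper":-1},
  ],
)

```text
t: 20.95
ee_pos: [0.466, -0.2898, -0.0062]
tool_rot: [-90.0, -0.0, 6.4]
contact_force: [-1.4, 0.2, 4.5]
finger_gap: 0.196
```

Contact with the mat is felt at +4.5 N. I'll release, rise and look.

Call:
send_rows(
  commands=[
    {"xyz":[0,0,0],"rot":[0,0,0],"gripper":0.0},
    {"xyz":[0,0,0],"rot":[0,0,0],"gripper":1},
    {"xyz":[0,0,0],"rot":[0,0,0],"gripper":1},
    {"xyz":[0,0,0],"rot":[0,0,0],"gripper":1},
    {"xyz":[0,0,0],"rot":[0,0,0],"gripper":1},
    {"xyz":[0,0,0],"rot":[0,0,0],"gripper":1},
    {"xyz":[0,-0.02,0],"rot":[0,0,0],"gripper":1},
    {"xyz":[0,-0.06,0],"rot":[0,0,0],"gripper":1},
    {"xyz":[0,-0.11,0],"rot":[0,0,0],"gripper":1},
    {"xyz":[0,-0.16,0],"rot":[0,0,0],"gripper":1},
    {"xyz":[0,-0.21,0],"rot":[0,0,0],"gripper":1},
    {"xyz":[0,-0.25,0],"rot":[0,0,0],"gripper":1},
    {"xyz":[0,-0.25,0],"rot":[0,0,0],"gripper":1},
  ],
)

```text
t: 22.25
ee_pos: [0.4679, -0.2912, 0.2497]
tool_rot: [-90.5, -0.5, 6.4]
contact_force: [0.8, -0.4, 0.2]
finger_gap: 1.002
```

Run:
```python
from h import *
p,d=robot.capture('side'); cv2.imwrite('pics/s10.png',p)
p,d=robot.capture('wrist'); cv2.imwrite('pics/w10.png',p)
print(robot.get_state()['ee_pos'], robot.get_state()['tool_rot'])
# gripping pose above bar : tool yaw SY-90
for X in ((-.113,0,.29),): print(stw(*X),rel(stw(*X),[-90,0,SY-90]))
```

```text
[ 0.4658 -0.2896  0.2438] [-90.0693  -0.0717   6.4309]
[0.4809 0.0075 0.29  ] (array([ 0.0483, -0.0465,  0.2935]), array([0.    , 1.9107, 0.0024]))
```

View pics/s10.png

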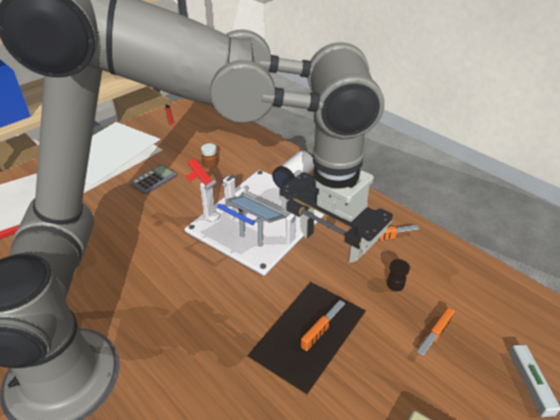

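View pics/w10.png

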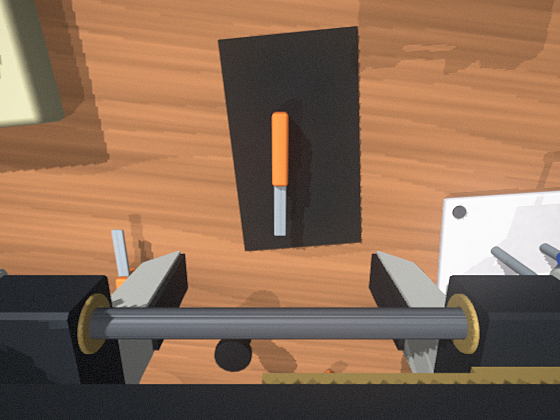

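The lever lies back on the mat, wrist view columns 272–288, rows 112–236. The clip is wide open. Next I'll move over the bar and turn the jaws across it.

Call:
send_rows(
  commands=[
    {"xyz":[0.01,-0.02,0.04],"rot":[0,0.16,0],"gripper":1},
    {"xyz":[0.02,-0.035,0.085],"rot":[0,0.33,0],"gripper":1},
    {"xyz":[0.03,-0.046,0.13],"rot":[0,0.5,0],"gripper":1},
    {"xyz":[0.04,-0.046,0.175],"rot":[0,0.68,0],"gripper":1},
    {"xyz":[0.045,-0.046,0.22],"rot":[0,0.85,0],"gripper":1},
    {"xyz":[0.048,-0.046,0.26],"rot":[0,1.0,0],"gripper":1},
    {"xyz":[0.048,-0.046,0.285],"rot":[0,1.0,0],"gripper":1},
    {"xyz":[0.048,-0.046,0.2935],"rot":[0,1.0,0],"gripper":1},
  ],
)

```text
t: 23.15
ee_pos: [0.4794, 0.0099, 0.2875]
tool_rot: [-90.1, 0.2, -38.4]
contact_force: [-0.0, -1.0, 0.2]
finger_gap: 1.002
```

Call:
send_rows(
  commands=[
    {"xyz":[0,0,0],"rot":[0,0.17,0],"gripper":1},
    {"xyz":[0,0,0],"rot":[0,0.35,0],"gripper":1},
    {"xyz":[0,0,0],"rot":[0,0.52,0],"gripper":1},
    {"xyz":[0,0,0],"rot":[0,0.7,0],"gripper":1},
    {"xyz":[0,0,0],"rot":[0,0.85,0],"gripper":1},
    {"xyz":[0,0,0],"rot":[0,0.91,0],"gripper":1},
    {"xyz":[0,0,0],"rot":[0,0.91,0],"gripper":1},
  ],
)

```text
t: 23.85
ee_pos: [0.4802, 0.0067, 0.2879]
tool_rot: [-90.1, 0.0, -79.6]
contact_force: [0.1, -0.2, -0.1]
finger_gap: 1.001
```

Run:
```python
from h import *
c=robot.calibration('wrist'); s=robot.get_state(); p,d=robot.capture('wrist'); cv2.imwrite('pics/w11.png',p)
P=cloud(c,d); q=p.astype(int); b,g,r=q[...,0],q[...,1],q[...,2]
m=(b>r+50)&(b>g+40)&(P[...,2]>.12)&(P[...,2]<.17)
Q=P[m]; T=(Q-s['ee_pos'])@R(s['tool_rot'])
print(m.sum(),np.median(Q,0),np.percentile(Q[:,2],[50,95]),cv2.minAreaRect((Q[:,:2]*1000).astype(np.float32)))
print('tool',T.min(0),T.max(0),np.median(T,0)); print(s['ee_pos'],s['tool_rot'],wst(s['ee_pos']))
```

```text
1406 [0.4806 0.0148 0.1478] [0.1478 0.1493] ((481.1463623046875, 8.671134948730469), (11.472082138061523, 108.07970428466797), 10.753799438476562)
tool [-0.0557  0.137  -0.0039] [0.0523 0.1472 0.0076] [-0.008   0.1401  0.0018]
[0.4802 0.0067 0.2879] [-90.1415   0.0333 -79.5759] [-0.1138 -0.0006  0.2879]
```

View pics/w11.png

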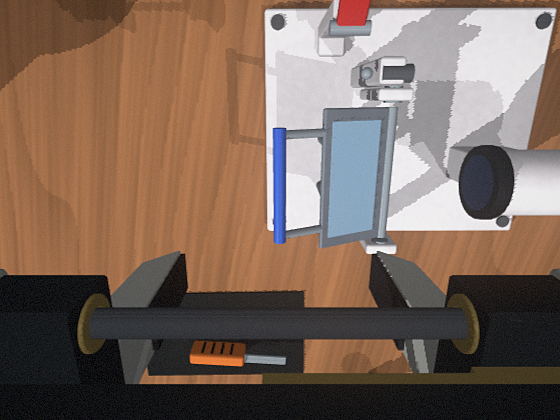

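The wrist view shows the bar at column 280, rows 128–243, centre (0.4811, 0.0087). Before descending I'll narrow the jaws to about 30 mm so the inner finger fits between bar and plate.

Call:
send_rows(
  commands=[
    {"xyz":[-0.0017,0.02,0.0025],"rot":[0,0,0],"gripper":-0.35},
    {"xyz":[-0.0017,0.05,0.0025],"rot":[0,0,0],"gripper":-0.35},
    {"xyz":[-0.0017,0.07,0.0025],"rot":[0,0,0],"gripper":-0.35},
    {"xyz":[-0.0017,0.08,0.0025],"rot":[0,0,0],"gripper":-0.35},
    {"xyz":[-0.0017,0.08,0.0025],"rot":[0,0,0],"gripper":-0.35},
    {"xyz":[-0.0017,0.08,0.0025],"rot":[0,0,0],"gripper":-0.35},
    {"xyz":[-0.0017,0.08,0.0025],"rot":[0,0,0],"gripper":-0.35},
    {"xyz":[-0.0017,0.08,0.0025],"rot":[0,0,0],"gripper":-0.35},
    {"xyz":[-0.0017,0.08,0.0025],"rot":[0,0,0],"gripper":-0.35},
    {"xyz":[-0.0017,0.08,0.0025],"rot":[0,0,0],"gripper":-0.35},
  ],
)

```text
t: 24.9
ee_pos: [0.4829, 0.0096, 0.2096]
tool_rot: [-90.0, -0.0, -79.5]
contact_force: [-0.3, -0.9, 0.3]
finger_gap: 0.321
```

Run:
```python
from h import *
c=robot.calibration('wrist'); s=robot.get_state(); p,d=robot.capture('wrist'); cv2.imwrite('pics/w12.png',p)
P=cloud(c,d); q=p.astype(int); b,g,r=q[...,0],q[...,1],q[...,2]
m=(b>r+50)&(b>g+40)&(P[...,2]>.12)&(P[...,2]<.17)
Q=P[m]; T=(Q-s['ee_pos'])@R(s['tool_rot'])
print(m.sum(),np.percentile(Q[:,2],[50,95]),cv2.minAreaRect((Q[:,:2]*1000).astype(np.float32)))
near=T[:,0]>-.02
print('tool',T.min(0),T.max(0),np.median(T[near],0),(T[near,2].min()+T[near,2].max())/2); print(s['ee_pos'],s['tool_rot'],s['finger_gap'])
TT=(P-s['ee_pos'])@R(s['tool_rot'])
for r in (255,258,262): 
    row=TT[r]; k=abs(row[:,0]+.0095)<.003; print(r,np.where(k)[0][[0,-1]] if k.any() else None, row[k][:,2].min() if k.any() else 0,row[k][:,2].max() if k.any() else 0, np.sort(row[k][:,2])[np.argmax(np.diff(np.sort(row[k][:,2])))+np.array([0,1])] if k.sum()>2 else 0)
```

```text
2311 [0.1478 0.1492] ((481.1340026855469, 8.651996612548828), (10.987980842590332, 108.19137573242188), 10.630943298339844)
tool [-0.0535  0.0588 -0.0074] [0.0547 0.0664 0.0037] [ 0.0146  0.0618 -0.0015] -0.0018411075983025518
[0.4829 0.0096 0.2096] [-89.9583  -0.0101 -79.5154] 0.321401032366834
255 [229 326] -0.02305279352350028 0.02356089734298297 [-0.0147  0.0154]
258 [221 334] -0.026103679794176115 0.026876744823071775 [-0.0147  0.0153]
262 [210 345] -0.030487429525206815 0.03108938666194753 [-0.0146  0.0154]
```

View pics/w12.png

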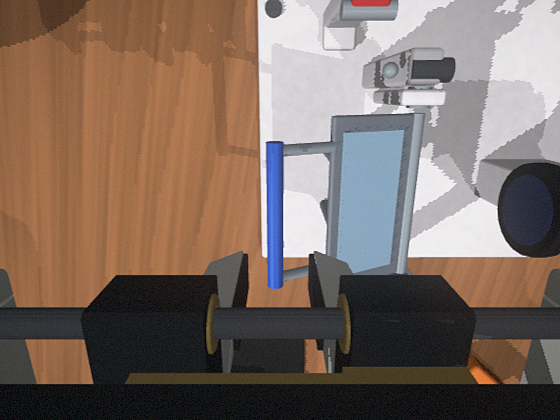

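Call:
send_rows(
  commands=[
    {"xyz":[0,0.03,-0.002],"rot":[0,0,0],"gripper":-0.35},
    {"xyz":[0,0.05,-0.002],"rot":[0,0,0],"gripper":-0.35},
    {"xyz":[0,0.065,-0.002],"rot":[0,0,0],"gripper":-0.35},
    {"xyz":[0,0.08,-0.002],"rot":[0,0,0],"gripper":-0.35},
    {"xyz":[0,0.09,-0.002],"rot":[0,0,0],"gripper":-0.35},
    {"xyz":[0,0.096,-0.002],"rot":[0,0,0],"gripper":-0.35},
    {"xyz":[0,0.097,-0.002],"rot":[0,0,0],"gripper":-0.35},
    {"xyz":[0,0.097,-0.002],"rot":[0,0,0],"gripper":-0.35},
  ],
)

```text
t: 25.75
ee_pos: [0.481, 0.0092, 0.1125]
tool_rot: [-90.0, -0.0, -79.5]
contact_force: [0.2, 0.1, 0.0]
finger_gap: 0.322
```

Run:
```python
from h import *
s=robot.get_state(); print(s['ee_pos'],wst(s['ee_pos']),s['contact_force'],s['finger_gap'])
p,d=robot.capture('wrist'); cv2.imwrite('pics/w13.png',p)
p,d=robot.capture('side'); cv2.imwrite('pics/s13.png',cv2.resize(p[120:280,150:330],None,fx=4,fy=3.7,interpolation=cv2.INTER_CUBIC))
```

```text
[0.481  0.0092 0.1125] [-0.1125  0.0017  0.1125] [0.1557 0.0733 0.0274] 0.32153257629523446
```

View pics/w13.png

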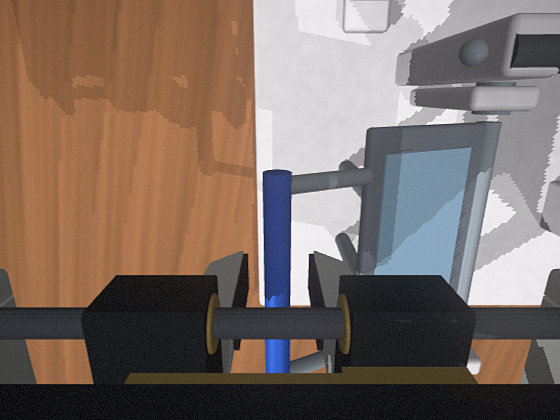

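View pics/s13.png

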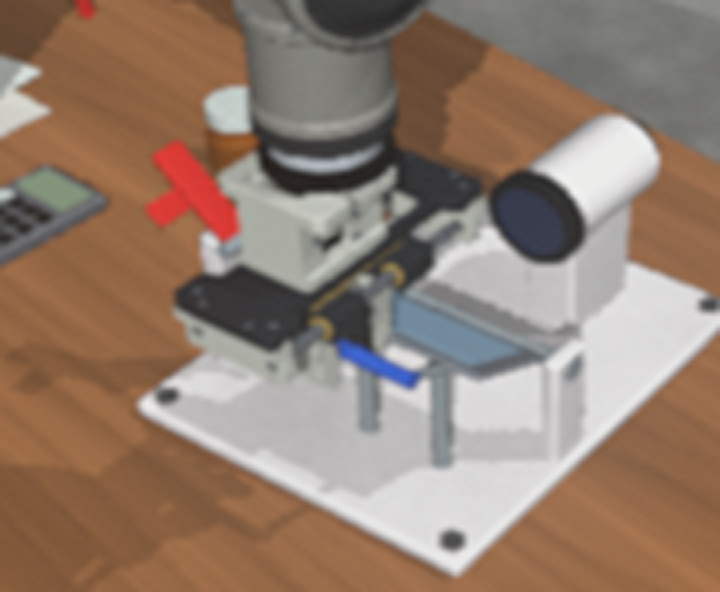

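The bar (column 278) is between the jaws, with clearance on both sides and no contact force. Closing.

Call:
send_rows(
  commands=[
    {"xyz":[0,0,0],"rot":[0,0,0],"gripper":-1},
    {"xyz":[0,0,0],"rot":[0,0,0],"gripper":-1},
    {"xyz":[0,0,0],"rot":[0,0,0],"gripper":-1},
    {"xyz":[0,0,0],"rot":[0,0,0],"gripper":-1},
    {"xyz":[0,0,0],"rot":[0,0,0],"gripper":-1},
    {"xyz":[0,0,0],"rot":[0,0,0],"gripper":-1},
    {"xyz":[0,0,0],"rot":[0,0,0],"gripper":-1},
    {"xyz":[0,0,0],"rot":[0,0,0],"gripper":-1},
  ],
)

```text
t: 26.65
ee_pos: [0.4806, 0.0092, 0.1124]
tool_rot: [-90.0, 0.0, -79.5]
contact_force: [-3.9, -1.0, 6.1]
finger_gap: 0.115
```

The bar is gripped, with a gap of 0.115 on a 12 mm bar. I'll start the arc at 3° per row and check the force.

Call:
send_rows(
  commands=[
    {"xyz":[0,-0.003,0.0015],"rot":[0,0,0],"gripper":-1},
    {"xyz":[0,-0.0059,0.0029],"rot":[0,0,0],"gripper":-1},
    {"xyz":[0,-0.0116,0.0061],"rot":[0,0,0],"gripper":-1},
    {"xyz":[0,-0.0171,0.0097],"rot":[0,0,0],"gripper":-1},
    {"xyz":[0,-0.0224,0.0135],"rot":[0,0,0],"gripper":-1},
    {"xyz":[0,-0.0275,0.0175],"rot":[0,0,0],"gripper":-1},
    {"xyz":[0,-0.0275,0.0175],"rot":[0,0,0],"gripper":-1},
  ],
)

```text
t: 27.35
ee_pos: [0.4974, 0.0124, 0.1406]
tool_rot: [-90.1, 0.0, -79.5]
contact_force: [-8.0, -3.0, 3.5]
finger_gap: 0.12
```

Run:
```python
from h import *
s=robot.get_state(); print(s['ee_pos'],wst(s['ee_pos']),s['contact_force'],s['finger_gap'])
th=np.radians(np.array([47,44,41,38,35,32,29,26,23,20,17,14,11,9,7,5]))
t0=np.radians(50)
for a in th: print(round(np.degrees(a)),np.round([-.125*(np.cos(a)-np.cos(t0)),.125*(np.sin(t0)-np.sin(a))],4))
p,d=robot.capture('side'); cv2.imwrite('pics/s14.png',cv2.resize(p[120:280,150:330],None,fx=4,fy=3.7,interpolation=cv2.INTER_CUBIC))
```

```text
[0.4974 0.0124 0.1406] [-0.0958  0.0018  0.1406] [-7.9672 -3.041   3.5097] 0.12019154730684921
47 [-0.0049  0.0043]
44 [-0.0096  0.0089]
41 [-0.014   0.0137]
38 [-0.0182  0.0188]
35 [-0.022   0.0241]
32 [-0.0257  0.0295]
29 [-0.029   0.0352]
26 [-0.032  0.041]
23 [-0.0347  0.0469]
20 [-0.0371  0.053 ]
17 [-0.0392  0.0592]
14 [-0.0409  0.0655]
11 [-0.0424  0.0719]
9 [-0.0431  0.0762]
7 [-0.0437  0.0805]
5 [-0.0442  0.0849]
```

View pics/s14.png

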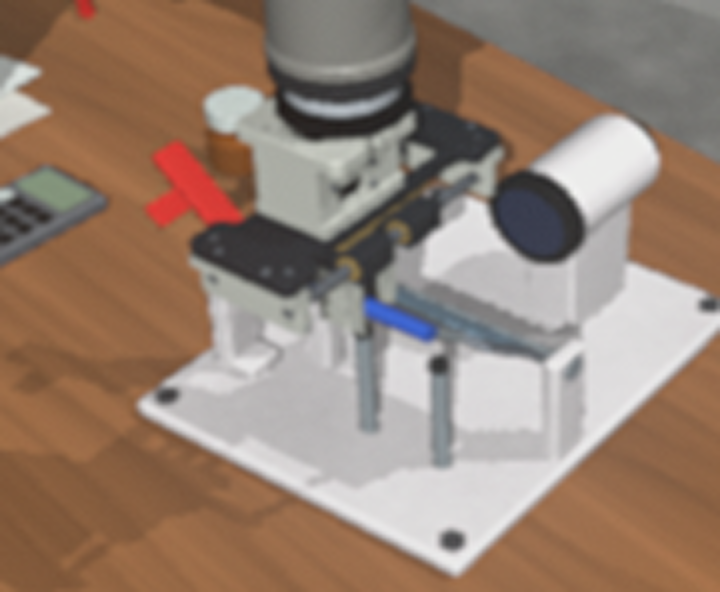

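Call:
send_rows(
  commands=[
    {"xyz":[0,-0.0049,0.0038],"rot":[0,0,0],"gripper":-1},
    {"xyz":[0,-0.0096,0.0082],"rot":[0,0,0],"gripper":-1},
    {"xyz":[0,-0.014,0.013],"rot":[0,0,0],"gripper":-1},
    {"xyz":[0,-0.0182,0.018],"rot":[0,0,0],"gripper":-1},
    {"xyz":[0,-0.022,0.0233],"rot":[0,0,0],"gripper":-1},
    {"xyz":[0,-0.0257,0.0287],"rot":[0,0,0],"gripper":-1},
    {"xyz":[0,-0.029,0.0344],"rot":[0,0,0],"gripper":-1},
    {"xyz":[0,-0.029,0.0344],"rot":[0,0,0],"gripper":-1},
  ],
)

```text
t: 28.2
ee_pos: [0.5325, 0.0188, 0.1706]
tool_rot: [-89.9, -0.0, -79.5]
contact_force: [-6.1, -1.5, 8.1]
finger_gap: 0.119
```

Call:
send_rows(
  commands=[
    {"xyz":[0,-0.0037,0.0058],"rot":[0,0,0],"gripper":-1},
    {"xyz":[0,-0.0067,0.0117],"rot":[0,0,0],"gripper":-1},
    {"xyz":[0,-0.0091,0.0178],"rot":[0,0,0],"gripper":-1},
    {"xyz":[0,-0.0112,0.024],"rot":[0,0,0],"gripper":-1},
    {"xyz":[0,-0.0129,0.0303],"rot":[0,0,0],"gripper":-1},
    {"xyz":[0,-0.0144,0.0367],"rot":[0,0,0],"gripper":-1},
    {"xyz":[0,-0.0151,0.041],"rot":[0,0,0],"gripper":-1},
    {"xyz":[0,-0.0157,0.0453],"rot":[0,0,0],"gripper":-1},
    {"xyz":[0,-0.0157,0.0453],"rot":[0,0,0],"gripper":-1},
    {"xyz":[0,-0.0157,0.0453],"rot":[0,0,0],"gripper":-1},
  ],
)

```text
t: 29.2
ee_pos: [0.5765, 0.027, 0.1842]
tool_rot: [-90.0, 0.0, -79.5]
contact_force: [-0.9, -1.3, 2.0]
finger_gap: 0.119
```

Run:
```python
from h import *
s=robot.get_state(); print(s['t'],s['ee_pos'],wst(s['ee_pos']),s['contact_force'],s['finger_gap'])
c=robot.calibration('wrist'); p,d=robot.capture('wrist'); cv2.imwrite('pics/w15.png',p); np.savez('w15.npz',p=p,d=d)
P=cloud(c,d); q=p.astype(int); b,g,r=q[...,0],q[...,1],q[...,2]
m=(b>r+50)&(b>g+40)&(P[...,2]>.12)&(P[...,2]<.26)
S=(P[m][:,:2]-SO)@np.array([[np.cos(np.radians(SY)),-np.sin(np.radians(SY))],[np.sin(np.radians(SY)),np.cos(np.radians(SY))]])
print(m.sum(),S.min(0),S.max(0),np.median(S,0),np.percentile(P[m][:,2],[50,90,99]))
p,d=robot.capture('side'); cv2.imwrite('pics/s15.png',cv2.resize(p[100:280,150:330],None,fx=4,fy=3.3,interpolation=cv2.INTER_CUBIC))
```

```text
29.2 [0.5765 0.027  0.1842] [-0.0154  0.0018  0.1842] [-0.8718 -1.3289  2.0445] 0.11877786331130559
4112 [-0.0205 -0.0669] [-0.0071  0.0556] [-0.0148  0.021 ] [0.219  0.22   0.2208]
```

View pics/w15.png

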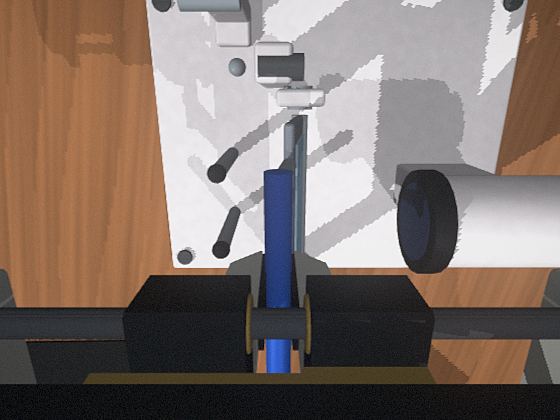

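View pics/s15.png

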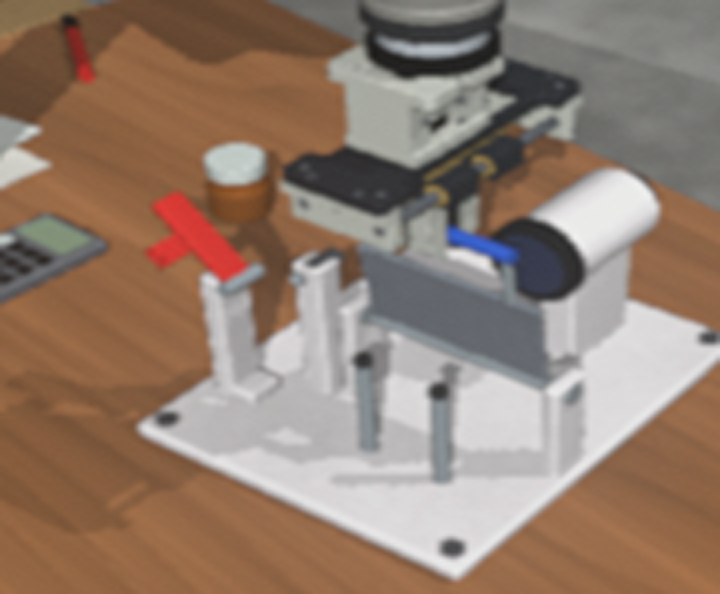

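The bar centre is at stand x of about -0.015, roughly 7° short of upright, and the force is low. Now the final step.

Call:
send_rows(
  commands=[
    {"xyz":[0,-0.0004,0.004],"rot":[0,0,0],"gripper":-1},
    {"xyz":[0,-0.0006,0.008],"rot":[0,0,0],"gripper":-1},
    {"xyz":[0,-0.0008,0.011],"rot":[0,0,0],"gripper":-1},
    {"xyz":[0,-0.0009,0.0135],"rot":[0,0,0],"gripper":-1},
    {"xyz":[0,-0.0009,0.015],"rot":[0,0,0],"gripper":-1},
    {"xyz":[0,-0.0009,0.0158],"rot":[0,0,0],"gripper":-1},
    {"xyz":[0,-0.0009,0.0158],"rot":[0,0,0],"gripper":-1},
    {"xyz":[0,-0.0009,0.0158],"rot":[0,0,0],"gripper":-1},
    {"xyz":[0,-0.0009,0.0158],"rot":[0,0,0],"gripper":-1},
  ],
)

```text
t: 30.2
ee_pos: [0.5919, 0.0298, 0.1853]
tool_rot: [-90.0, -0.0, -79.5]
contact_force: [-1.4, -1.6, 1.0]
finger_gap: 0.118
```

Run:
```python
from h import *
s=robot.get_state(); print(s['t'],s['ee_pos'],wst(s['ee_pos']),s['contact_force'],s['finger_gap'])
a=np.radians(SY); M=np.array([[np.cos(a),-np.sin(a)],[np.sin(a),np.cos(a)]])
for n in ('wrist','side','top'):
    c=robot.calibration(n); p,d=robot.capture(n); cv2.imwrite(f'pics/{n}16.png',p); P=cloud(c,d)
    q=p.astype(int); b,g,r=q[...,0],q[...,1],q[...,2]
    m=(b>r+50)&(b>g+40)&(P[...,2]>.12)&(P[...,2]<.26)
    S=np.concatenate([(P[...,:2]-SO)@M,P[...,2:]],-1)
    if m.sum(): print(n,m.sum(),S[m].min(0),S[m].max(0),np.median(S[m],0))
    # plate: points between z .1 and .17, |y|<.07, |x|<.03
    k=(S[...,2]>.105)&(S[...,2]<.168)&(abs(S[...,1])<.062)&(abs(S[...,0])<.025)&(d>0)
    Q=S[k]
    if len(Q)>30:
        A=np.c_[Q[:,1],Q[:,2]-.13,np.ones(len(Q))]; w=np.ones(len(Q),bool)
        for _ in range(5):
            f=np.linalg.lstsq(A[w],Q[w,0],rcond=None)[0]; e=Q[:,0]-A@f; w=abs(e)<max(.002,1.5*np.std(e[w]))
        print(n,'plate',len(Q),w.sum(),'slopes y,z',f,'tilt deg',np.degrees(np.arctan(f[1])),e[w].std())
    if n=='side': cv2.imwrite('pics/s16.png',cv2.resize(p[100:280,150:330],None,fx=4,fy=3.3,interpolation=cv2.INTER_CUBIC))
```

```text
30.2 [0.5919 0.0298 0.1853] [0.0002 0.0018 0.1853] [-1.3752 -1.5818  0.9977] 0.11837836401081134
wrist 4038 [-0.005  -0.0441  0.2157] [0.0062 0.0555 0.2228] [0.0008 0.0205 0.22  ]
wrist plate 59 52 slopes y,z [-0.0275 -0.0155  0.0059] tilt deg -0.8875449606586855 0.00030790715379294377
side 96 [-0.0103 -0.054   0.149 ] [0.078  0.0194 0.223 ] [-0.0045 -0.0309  0.2162]
side plate 791 636 slopes y,z [-0.0033  0.0075 -0.0042] tilt deg 0.4306719582536436 0.0010089128784411413
top 4 [-0.0027  0.0473  0.2168] [0.0004 0.0503 0.2261] [-0.0013  0.0488  0.2205]
top plate 31 29 slopes y,z [-0.0021  0.0115 -0.0015] tilt deg 0.659355141114572 0.0004916520161669584
```

View pics/s16.png

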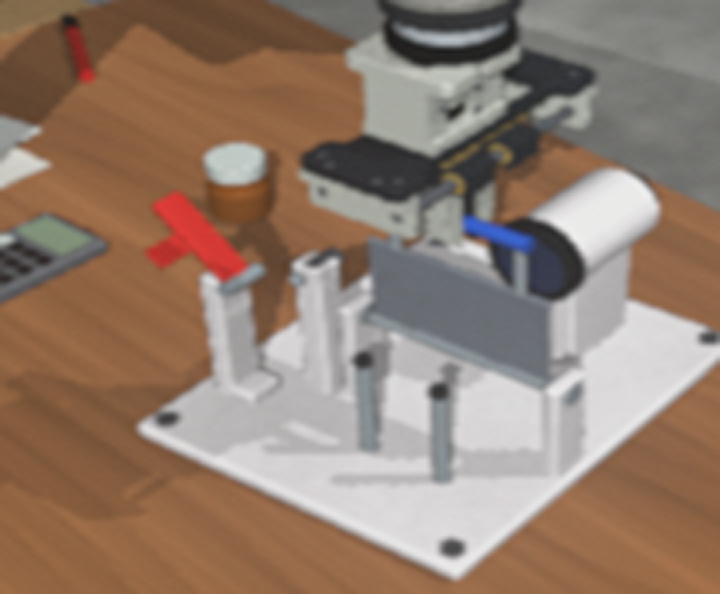

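View pics/wrist16.png

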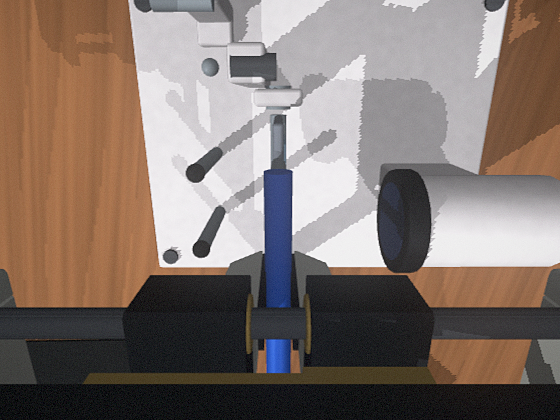

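The plate fits from the side and top views give tilts of 0.4–0.7°. The wrist view puts the bar 0.1 mm from over the hinge line. I'll hold briefly, check the bystanders and lever, then hand in.

Call:
send_rows(
  commands=[
    {"xyz":[0,0,0],"rot":[0,0,0],"gripper":-1},
    {"xyz":[0,0,0],"rot":[0,0,0],"gripper":-1},
    {"xyz":[0,0,0],"rot":[0,0,0],"gripper":-1},
    {"xyz":[0,0,0],"rot":[0,0,0],"gripper":-1},
  ],
)

```text
t: 30.75
ee_pos: [0.5918, 0.0298, 0.1853]
tool_rot: [-90.0, 0.0, -79.5]
contact_force: [-1.6, -2.3, 0.7]
finger_gap: 0.119
```

Run:
```python
from h import *
a=cv2.imread('pics/side0.png').astype(int); b=robot.capture('side')[0].astype(int); D=abs(a-b).max(-1)
for n,(r,c) in dict(pot=(155,209),calc=(179,155),eyep=(276,398),lever=(325,322)).items():
    print(n,(D[r-14:r+14,c-20:c+20]>60).mean())
s=robot.get_state(); print(s['t'],wst(s['ee_pos']),s['joint_vel'].round(2),s['contact_force'],s['finger_gap'])
print(robot.sign_off())
```

```text
pot 0.10267857142857142
calc 0.0
eyep 0.0
lever 0.0
30.8 [0.0002 0.0018 0.1853] [-0.03  0.03  0.02 -0.    0.06  0.04] [-1.0657 -2.8802  0.8463] 0.11849366589658906
the job is handed in; nothing more can be done
None
```

I finished the job and handed it in at t = 30.8 s. The lever opened the clip and was laid back on the mat, and the flap is held upright by its blue bar.

- **Lever grasp:** my first two tries closed on nothing. The fingertips really sit about 32 mm behind what the reported tool position implies, so the fingers had closed above the handle. The lever stayed upright and shifted by no more than about 1 mm. I corrected for this in every later move.
- **Clip:** I slid the blade under the tab and lifted. The upward load peaked at a reading of about 4 N and then fell back to baseline. The pictures show the clip standing wide open. The fingers stayed clear of it.
- **Lever put back:** I lowered it until I felt the mat (4.5 N) and released it there. It lies where it started.
- **Flap:** the bar is within about 1 mm of directly above the hinge. Plate tilt estimates are 0.4° (side view) and 0.7° (top view). The wrist view gave -0.9°, but from only about 50 points. The arm was still, with about 3 N on the wrist.
- **Other objects:** the calculator, eyepiece and lever areas show no change from the first side picture. About 10% of the jar's area changed. I didn't look into that, but I put it down to the arm's shadow or the open clip coming into view, since nothing went near the jar.

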